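# Fetch the boot brush from the two-leaf shoe-care chest and stand it on the boot tray

### The arm

A 6-joint arm with a two-finger parallel gripper is mounted at the origin on the work surface. World frame = base frame: x ahead of the robot, y to its left, z up, the work surface at z = 0. Lengths are in m, angles in degrees, forces in N, time in s.
With the tool pointing down it reaches from about 0.3 to 0.75 m from the base axis. Payload 8.5 kg.
Tool frame: the origin (TCP) lies midway between the tips of the shut fingers; the grasp point (between the pads) lies 19 mm behind it; y points along the fingers, z is the direction in which the jaws open and shut, and the axes are right-handed (so a half turn about y gives the same grasp; the last joint's range is limited). The gripper opens to 88 mm and grips with 3 to 60 N. Pads are 18 mm wide; open, the fingers measure 123 mm over their backs; the gripper's body (75 mm by 187 mm) begins 45 mm behind the grasp point.
Start: joints at [54.643, 21.807, 74.336, -0, 83.858, -12.336], TCP at [0.215, 0.506, 0.209] pointing down, gripper open.
Joint ranges: [-178.18, 178.18], [-50.72, 133.34], [12.68, 142.11], [-81.47, 261.47], [9.98, 163.14], [-165.26, 165.26]. Speed limits (degrees/s): [136.94, 136.94, 180, 180, 180, 180].

### API

Orientations are given as [roll, pitch, yaw] about the fixed x, y, z axes, in that order (R = Rz(yaw) Ry(pitch) Rx(roll)).
In Python, from cell import manip gives the robot as it stands.
- The arm moves only by the tool step_arm, never from a script. Its argument "targets" is a list of rows, each an object with "travel": the shift along the tool's x, y, z in cm, a list of three; "turn": the turn about the tool's y in rad. A call has 1 to 5 rows; each row is the pose to reach, as a shift and turn from the pose measured when the call began, along the tool's axes at that moment; what a row does not reach only later rows make up. A row lasts 1/10 s, in which the tool goes at most 50 mm and 8.59 degrees, less where a joint would pass 70% of its speed; a pose out of reach is approached as far as the arm can. A call with a gripper value outside its range is refused whole. "fingers" is the opening, from 0 (shut) to 1 (fully open), set as the call begins (left out, the last holds). The fingers move at their own pace and stop on an object; "newtons" is the grip in N (left out, the last holds). Time passes only in rows, so rows that repeat a pose let the fingers close. It gives the time, the measured TCP pose, the force and the opening at its end, in the units of the state.
- manip.read_state(): the state, without advancing time (a new reading comes with each control period).
- manip.capture(name): name is "scene" or "top" or "wrist"; returns (picture, depth): 420x560x3 uint8, red, green, blue; 420x560 float32, m along the optical axis (not along the pixel's ray), 0 where there is no reading.
- manip.camera_model(name): a dict with "intrinsics" (3x3 intrinsics, pixels), "distortion" ([k1, k2, p1, p2, k3] as OpenCV has them; the pictures are not rectified), "R" (3x3) and "t" (3): a world point X has camera coordinates R X + t. Camera axes: x right, y down, z forward; pixel columns grow to the right and rows downward; lengths in m; the calibration is good to about 2 mm. A picture is of the moment at which its call begins: read the wrist's pose just before it. camera_model takes no time and is no camera call; for the wrist camera it gives the pose at the moment of the call.
- manip.finish_job(): hands the job in, once; it reports no verdict.
The state is a dict: "t": time; "q": joint angles; "joint_vel": joint speeds; "effort": joint torques, N m; "tool_pos": TCP position; "ee_rot": TCP orientation; "ft_force": force on the tool from outside, world axes, zero at the start; "torque": the same for the moment, N m; "gripper_width": finger opening in m.
Only numpy, scipy, OpenCV 4.12 (cv2) and the standard library are available. Lean on these libraries where they do the work, as an engineer would, in place of code of your own. Each camera call takes 0.05 s, during which the arm holds its last target.

### The job

Turn the brass button clear of the shoe-care chest's lid, open the latched leaf and then the leaf it overlaps, and leave both leaves standing upright or beyond. Lift out the boot brush, stand it on end on the cork mat and let go, then take it again another way and set it on its four rubber feet on the iron boot tray, turned so that all four feet reach down between the ribs and it does not rock. Do not disturb the other things lying about.

Things in the scene. Friction and masses are not known exactly. Their poses are not given: they have to be found in the camera images.
- chest: dark wooden shoe-care chest, fixed, 220 (x) by 256 (y) mm, walls 134 mm high, inner floor 8 mm up; origin at the centre of its underside, z up. Two lid leaves: the latched one, hinged on the +y side, lies on top; the overlapped one, hinged on the -y side, lies 1 mm under the other's free edge. The brush stands inside under the overlapped leaf. Open, the leaves stand up to 175 mm above the walls
- turn_button (a joint): brass turn button on a bracket outside the chest's -x wall: 0 = its arm points to the chest's +x and lies over the latched leaf, grows anticlockwise seen from above to the stop at 1.6 rad, clear of the leaf from 1.25 rad; stiff enough (0.06 N m) to stay where left; it starts somewhere from 0 to 0.3
- button_grip (a point): point on the button's upright turning axis where its fin is gripped. The fin is 44 mm long (along the arm, centred on the axis), 10 mm thick, 36 mm high; this point is 13 mm below its top. Axes: x along the arm (turns with it), z up
- leaf_latched (a joint): opening of the latched leaf about its hinge, along the chest's x on the +y side: 0 shut, 1.57 upright, stop at 1.9 rad. A friction hinge (about 0.38 N m) holds it at any angle; it takes about 5 N at the handle
- latched_hinge (a point): point on the latched leaf's hinge axis, half-way along; when shut the leaf reaches 150 mm from here towards the chest's -y and is 10 mm thick, this point being on its underside
- latched_handle (a point): middle of the latched leaf's brass bar handle: round bar 12 mm thick, 100 mm long, parallel to the hinge, its middle 36 mm off the leaf's outer face, a post at each end, 18 mm in from the leaf's free edge. Moves with the leaf about latched_hinge
- leaf_under (a joint): opening of the overlapped leaf about its hinge, along the chest's x on the -y side: 0 shut, 1.57 upright, stop at 1.9 rad. A friction hinge (about 0.30 N m) holds it at any angle; it cannot rise while the latched leaf is down
- under_hinge (a point): point on the overlapped leaf's hinge axis, half-way along; when shut the leaf reaches 135 mm from here towards the chest's +y and is 10 mm thick, this point being on its upper face
- under_handle (a point): middle of the overlapped leaf's brass bar handle: round bar 12 mm thick, 100 mm long, parallel to the hinge, carried by two end arms 35 mm beyond the leaf's free edge at the leaf's level, hidden under the latched leaf until that is open. 29 mm gap between bar and leaf edge, free space below. Moves with the leaf about under_hinge
- brush_center (a point): centre of the boot brush's walnut block: 100 mm long (its z), 56 wide (y), 40 thick (x), 0.3 kg. Bristles stand 10 mm off its +x face; four rubber feet, 14 mm across, 12 long, on its -x face at y +-20, z +-30 mm. It starts on end in the chest, z up, +x face to the chest's middle. On its feet its x points up and this centre is 32 mm above what they stand on
- rest_mat: cork mat 200 (x) by 150 (y) mm, fixed on the table, top 6 mm above it; origin at the centre of its underside
- boot_tray: cast-iron boot tray, fixed, 300 (x) by 260 (y) mm, rim 16 mm high; origin at the centre of its underside, z up. Floor 6 mm up; five ribs 8 wide, 6 high run along x at y = -80, -40, 0, 40, 80 mm. Boot jack and shoehorn lie on the +x half (x over 20); the -x half is free. The brush's feet fit between ribs only with its length along the ribs, its middle over a rib (9 mm play)
- boot_jack: walnut boot jack about 170 mm long on the tray, to be left alone; origin underneath it
- shoehorn: horn shoehorn 165 mm long on the tray, to be left alone; origin underneath it
- polish_tin: red tin 60 mm across and 30 mm high on the chest's floor under the latched leaf, to be left alone; origin underneath it
- key_dish: pewter key dish 110 mm across on the table, to be left alone; origin underneath it
- umbrella_tip0: black rubber umbrella tip, 38 mm across, 62 mm high, on the table, to be left alone; origin underneath it
- umbrella_tip1: the other black rubber umbrella tip, to be left alone
Mind the look-alikes: they are no part of the job. What is meant by the rest_mat is not purple, and is the smaller of those in its own colour.

How it is judged:
By the outcome, as a careful person would: the job done as asked, in the order asked, and still so for the second after the job is handed in, with the robot touching nothing.
It also fails if it takes over 72 s, if anything falls off the work surface, if the arm or the gripper's body presses on something with over 40 N, if the wrist force passes 120 N, or if a joint passes its speed limit or range.

## Working session

There is one attempt and no reset: what is moved stays moved. The work goes in short steps, Python scripts to look and compute and a tool call to move; the robot and the scene stay as the last step left them, time stands still between calls to the robot, and variables do not carry over. Pictures are saved under pics/ and viewed, and the job is handed in when it is done.

Besides the shell and the picture viewer there is one more tool, called after "Call:" by a JSON object that holds its "name" and its "arguments", one argument or row to a line. step_arm: Moves the arm, as the interface text tells. Its arguments: {"type":"object","properties":{"targets":{"type":"array","items":{"type":"object","properties":{"travel":{"type":"array","items":{"type":"number"}},"turn":{"type":"number"}}}},"fingers":{"type":"number"},"newtons":{"type":"number"}},"required":["targets"]}

```bash
ls; mkdir -p pics; python3 - <<'E'
from cell import manip
import cv2,numpy as np
s=manip.read_state();print({k:np.round(v,3).tolist() for k,v in s.items()})
for n in ["scene","top","wrist"]:
    p,d=manip.capture(n);np.savez(f"pics/{n}0.npz",p=p,d=d)
    cv2.imwrite(f"pics/{n}0.png",p[:,:,::-1]);m=manip.camera_model(n)
    print(n,{k:np.round(v,4).tolist() for k,v in m.items()},(d>0).mean())
E
```

```text
pics
{'t': 0.0, 'q': [54.644, 21.841, 74.384, -0.002, 83.857, -12.337], 'joint_vel': [0.018, -0.033, 0.117, -0.042, -0.009, -0.068], 'effort': [-0.0, -43.794, -22.455, 0.071, 0.035, -0.0], 'tool_pos': [0.215, 0.506, 0.208], 'ee_rot': [-90.081, 0.016, -23.019], 'ft_force': [0.356, -0.74, 0.686], 'torque': [-0.005, 0.029, -0.016], 'gripper_width': 0.088}
scene {'intrinsics': [[399.1446, 0.0, 277.8115], [0.0, 399.1446, 210.3978], [0.0, 0.0, 1.0]], 'distortion': [0.0049, 0.0, 0.0, 0.0, 0.0], 'R': [[0.2106, 0.9775, 0.0143], [0.7058, -0.1419, -0.6941], [-0.6764, 0.1563, -0.7197]], 't': [-0.0984, -0.2632, 1.4603]} 0.9961011904761905
top {'intrinsics': [[476.7868, 0.0, 288.2212], [0.0, 476.7868, 209.234], [0.0, 0.0, 1.0]], 'distortion': [-0.1041, 0.0, 0.0, 0.0, 0.0], 'R': [[-0.0044, -0.9998, 0.0181], [-0.994, 0.0024, -0.1092], [0.1092, -0.0184, -0.9939]], 't': [-0.0155, 0.5199, 1.2692]} 0.9960671768707483
wrist {'intrinsics': [[357.9852, 0.0, 279.7604], [0.0, 357.9852, 211.4598], [0.0, 0.0, 1.0]], 'distortion': [-0.0466, 0.0, 0.0, 0.0, 0.0], 'R': [[0.3915, 0.9202, -0.0005], [0.8789, -0.3737, 0.2966], [0.2727, -0.1166, -0.955]], 't': [-0.55, -0.0407, 0.3894]} 0.9959736394557823
```

View pics/scene0.png

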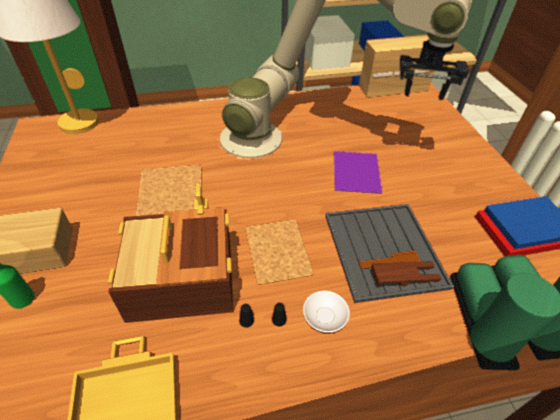

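View pics/top0.png

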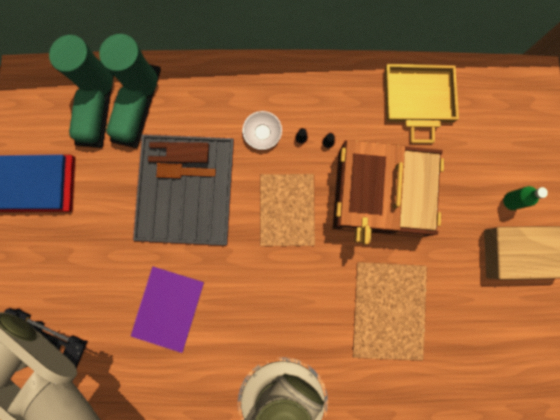

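View pics/wrist0.png

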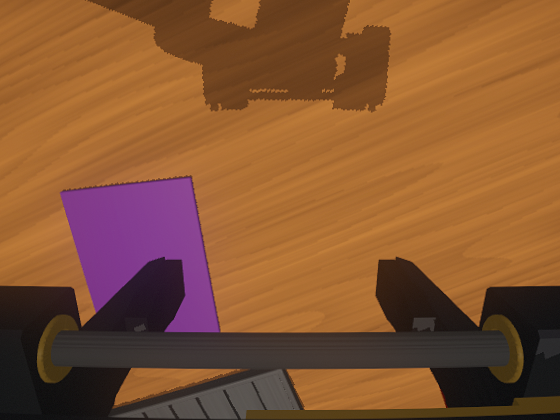

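Top view: up is +x and left is +y. The chest is at px (388,188). The latched leaf (red, dark panel) is its left part with handle at (400,187), and the button is at (366,230). The overlapped leaf is the yellow one. Candidates for rest_mat:
- cork (287,210)
- cork (390,310)
- purple (168,308)

Next I'll measure sizes and check crops.

```bash
cat > h.py <<'E'
import numpy as np,cv2,os
from cell import manip
def load(n):
    z=np.load(n);return z['p'],z['d']
def rays(m,uv):
    uv=np.asarray(uv,float).reshape(-1,1,2)
    xy=cv2.undistortPoints(uv,np.array(m['intrinsics']),np.array(m['distortion']))[:,0]
    R=np.array(m['R']);t=np.array(m['t'])
    return -R.T@t, np.c_[xy,np.ones(len(xy))]@R, xy
def onplane(m,uv,z):
    c,r,_=rays(m,uv);s=(z-c[2])/r[:,2];return c+r*s[:,None]
def cloud(m,d):
    h,w=d.shape;u,v=np.meshgrid(np.arange(w),np.arange(h))
    c,r,_=rays(m,np.c_[u.ravel(),v.ravel()])
    return (c+r*d.reshape(-1,1)).reshape(h,w,3)
def proj(m,X):
    X=np.asarray(X,float).reshape(-1,3);R=np.array(m['R'])
    return cv2.projectPoints(X,cv2.Rodrigues(R)[0],np.array(m['t'],float),np.array(m['intrinsics']),np.array(m['distortion']))[0][:,0]
E
python3 - <<'E'
from h import *
p,d=load('pics/top0.npz');m=manip.camera_model('top')
c=cloud(m,d)
hsv=cv2.cvtColor(p,cv2.COLOR_RGB2HSV)
for n,(u,v) in dict(corkA=(287,210),corkB=(390,310),purple=(168,308)).items():
    print(n,hsv[v,u],c[v,u].round(3))
print('table z',[c[v,u,2].round(4) for u,v in [(250,300),(320,330),(470,350),(300,60)]])
# cork mask
def rect(mask,zz,n):
    mask=cv2.morphologyEx(mask.astype(np.uint8),cv2.MORPH_OPEN,np.ones((5,5)))
    cs,_=cv2.findContours(mask,0,2)
    for k in cs:
        if cv2.contourArea(k)>1000:
            X=onplane(m,k.reshape(-1,2).astype(float),zz)
            print(n,cv2.contourArea(k),[np.round(a,4) for a in cv2.minAreaRect((X[:,:2]).astype(np.float32))])
z=c[:,:,2]
rect((z>0.0035)&(z<0.009),.006,'z6')
cv2.imwrite('pics/hei.png',np.clip(z*1200,0,255).astype(np.uint8))
a=cv2.resize(p[120:260,310:470],None,fx=5,fy=4.2,interpolation=cv2.INTER_CUBIC);cv2.imwrite('pics/c1.png',a[:588,:,::-1])
p2,d2=load('pics/scene0.npz')
a=cv2.resize(p2[170:330,100:320],None,fx=3.5,fy=3.5,interpolation=cv2.INTER_CUBIC);cv2.imwrite('pics/c2.png',a[:,:,::-1])
E
```

```text
corkA [ 15 156 191] [ 0.52  -0.014  0.005]
corkB [ 15 153 206] [ 0.244 -0.295  0.009]
purple [146 164 140] [0.252 0.313 0.001]
table z [np.float64(0.0027), np.float64(0.0007), np.float64(-0.0016), np.float64(-0.0003)]
```

View pics/c1.png

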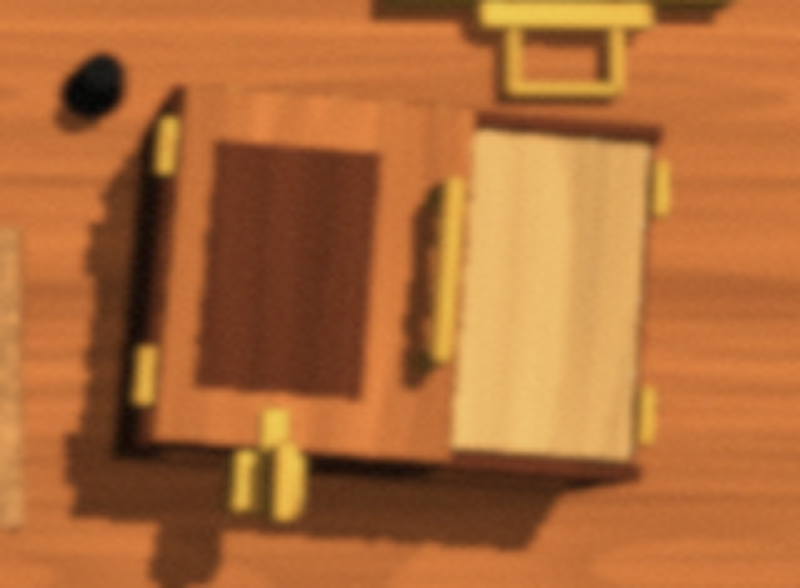

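View pics/c2.png

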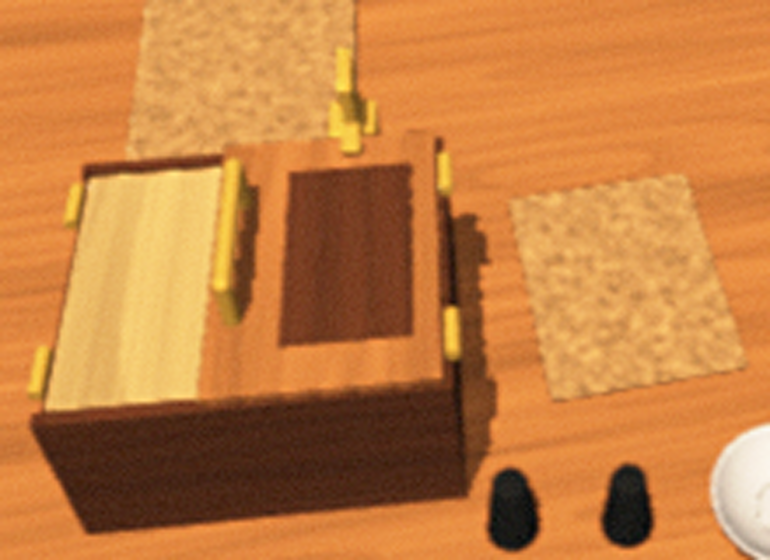

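View pics/hei.png

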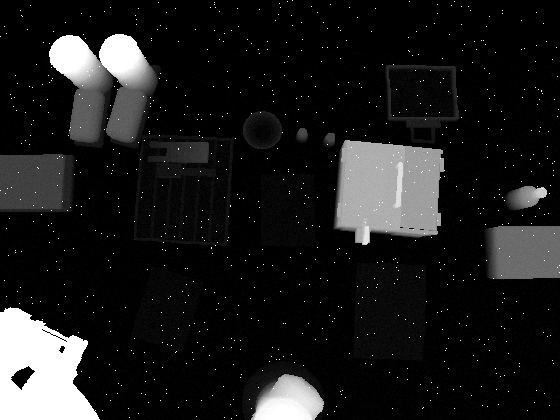

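```bash
python3 - <<'E'
from h import *
p,d=load('pics/top0.npz');m=manip.camera_model('top')
c=cloud(m,d);z=cv2.medianBlur(c[:,:,2].astype(np.float32),5)
hsv=cv2.cvtColor(p,cv2.COLOR_RGB2HSV).astype(int);H,S,V=hsv[...,0],hsv[...,1],hsv[...,2]
def rect(mask,zz,n,amin=300,box=None):
    mask=mask.astype(np.uint8)
    if box:
        b=np.zeros_like(mask);b[box[1]:box[3],box[0]:box[2]]=1;mask=mask*b
    mask=cv2.morphologyEx(mask,cv2.MORPH_CLOSE,np.ones((5,5)));mask=cv2.morphologyEx(mask,cv2.MORPH_OPEN,np.ones((3,3)))
    for k in cv2.findContours(mask,0,2)[0]:
        if cv2.contourArea(k)>amin:
            X=onplane(m,k.reshape(-1,2).astype(float),zz)
            r=cv2.minAreaRect((X[:,:2]*1000).astype(np.float32))
            print(n,'area',cv2.contourArea(k),'c mm',np.round(r[0],1),'size',np.round(r[1],1),'ang',round(r[2],1),'bb',cv2.boundingRect(k))
for (u,v) in [(287,210),(390,310),(300,300),(420,200),(330,220),(290,170)]:
    print((u,v),hsv[v,u])
rect((S<168)&(H>10)&(H<22)&(V>140),.006,'cork',800,(240,160,440,370))
rect((z>.125),.146,'chesttop',800,(310,120,470,260))
box=z[150:220,345:395];print('latched top z',np.median(box),'under top',np.median(z[160:215,412:432]))
rect((z>.165),.19,'handle',30,(310,120,470,225))
print('handle z',np.percentile(z[165:205,396:403],[10,50,90]))
sub=c[216:250,350:380].reshape(-1,3)
print('button z percentiles',np.percentile(sub[:,2],[50,80,90,95,98]))
rect((z>.155),.17,'button',10,(350,215,380,250))
rect((V<110)&(S<120),.006,'tray',2000,(120,120,250,260))
rect((H>135)&(H<160)&(S>100),.0,'purple',800)
E
```

```text
(287, 210) [ 15 156 191]
(390, 310) [ 15 153 206]
(300, 300) [ 12 180 197]
(420, 200) [ 19 138 236]
(330, 220) [ 11 179 101]
(290, 170) [ 12 180 196]
cork area 6533.0 c mm [ 241.1 -295.8] size [196.6 260.5] ang 86.2 bb (353, 262, 74, 98)
cork area 3789.0 c mm [522.3 -14.2] size [198.6 149.5] ang 0.1 bb (260, 174, 55, 72)
cork area 2428.0 c mm [ 567.3 -388.2] size [105.9 201.1] ang 84.5 bb (400, 160, 40, 70)
chesttop area 8570.0 c mm [ 543.5 -271.2] size [262.4 259.5] ang 84.5 bb (337, 140, 107, 105)
latched top z 0.14529584 under top 0.13235226
handle area 176.0 c mm [ 561.7 -282.4] size [ 12.6 106.7] ang 83.8 bb (395, 163, 8, 44)
handle z [0.14377789 0.1835724  0.18522373]
button z percentiles [0.14062925 0.14687519 0.16012967 0.18951959 0.19137363]
button area 76.0 c mm [ 441.  -201.7] size [12.2 39. ] ang 88.9 bb (363, 227, 6, 17)
tray area 9928.0 c mm [603.2 305.3] size [322.8 342.4] ang 87.1 bb (120, 120, 113, 125)
purple area 3726.5 c mm [249.2 316.1] size [147.3 197.4] ang 72.9 bb (132, 268, 70, 84)
```

```bash
python3 - <<'E'
from h import *
p,d=load('pics/top0.npz');m=manip.camera_model('top')
c=cloud(m,d);z=cv2.medianBlur(c[:,:,2].astype(np.float32),3)
hsv=cv2.cvtColor(p,cv2.COLOR_RGB2HSV).astype(int);H,S,V=hsv[...,0],hsv[...,1],hsv[...,2]
def rect(mask,zz,n,amin=300,box=None,k=3):
    mask=mask.astype(np.uint8)
    if box:
        b=np.zeros_like(mask);b[box[1]:box[3],box[0]:box[2]]=1;mask=mask*b
    mask=cv2.morphologyEx(mask,cv2.MORPH_CLOSE,np.ones((3,3)));
    if k:mask=cv2.morphologyEx(mask,cv2.MORPH_OPEN,np.ones((k,k)))
    for k in cv2.findContours(mask,0,2)[0]:
        if cv2.contourArea(k)>amin:
            X=onplane(m,k.reshape(-1,2).astype(float),zz)
            r=cv2.minAreaRect((X[:,:2]*1000).astype(np.float32))
            print(n,'area',cv2.contourArea(k),'c mm',np.round(r[0],1),'size',np.round(r[1],1),'ang',round(r[2],2),'bb',cv2.boundingRect(k))
rect((S<168)&(H>10)&(H<22)&(V>140),.134,'yellow',800,(395,150,445,235))
rect((S>150)&(H<16)&(V>70)&(z>.138)&(z<.155),.145,'latched',800,(330,130,410,240),3)
rect((z>.165),.187,'handle',30,(310,120,470,225),0)
rect((z>.18),.19,'button',10,(350,215,380,250),0)
print(np.round(z[224:248,358:374]*1000).astype(int))
# tray: dark gray
for (u,v) in [(180,220),(140,200),(228,180),(185,139)]: print(hsv[v,u],c[v,u].round(3))
rect((S<110)&(V<120),.016,'tray',2000,(125,128,245,255))
mm=(S<110)&(V<140);mm[:128]=0;mm[255:]=0;mm[:,:125]=0;mm[:,245:]=0
cv2.imwrite('pics/tm.png',cv2.resize(mm[120:260,120:250].astype(np.uint8)*255,None,fx=4,fy=4))
a=cv2.resize(p[125:255,125:245],None,fx=4.6,fy=4.6,interpolation=cv2.INTER_CUBIC);cv2.imwrite('pics/c3.png',a[:,:,::-1])
E
```

```text
yellow area 2695.0 c mm [ 557.  -350.6] size [ 95.6 198. ] ang 84.39 bb (400, 151, 41, 79)
latched area 4523.5 c mm [ 569.3 -227.1] size [151.2 217.6] ang 84.3 bb (341, 141, 64, 89)
handle area 188.5 c mm [ 562.4 -282. ] size [ 14.8 111.9] ang 84.09 bb (394, 162, 9, 46)
button area 58.5 c mm [ 441.1 -198.1] size [12.  40.6] ang 88.8 bb (363, 226, 6, 18)
[[145 144 145 146 151 153 154 155 151 146 146 144 144 144 144 143]
 [145 143 145 146 152 153 154 155 153 149 146 144 144 145 145 143]
 [142 142 142 144 151 152 154 171 181 188 148 145 145 145 145 145]
 [140 142 142 143 151 152 171 181 190 190 188 145 143 142 142 142]
 [141 143 141 143 152 153 171 187 190 190 190 145 138 137 134 134]
 [143 143 143 144 152 156 171 189 192 190 190 144 135 131 124 126]
 [143 144 143 144 152 155 168 188 191 190 190 145 138  95  95  99]
 [142 144 142 144 151 157 172 190 191 190 190 145  95  66  63  65]
 [144 144 142 143 151 157 172 190 190 190 190 144  61  28  31  36]
 [144 144 143 143 151 158 172 190 191 190 189 143  25   1   5   5]
 [144 144 144 145 151 159 185 191 191 191 189 143   1   0   0   0]
 [143 1
[... 377 characters left out ...]
   1  -1  -1  -1]
 [141 141 141 144 158 180 188 191 191 189 183 141   1   0   0  -1]
 [122 128 133 141 163 178 191 191 191 189 144   1   1   0   0   0]
 [  1   0   2 133 163 168 181 191 189 173   1   1   1   0   1   0]
 [ -1  -1   0   0   4 164 168 172 172   0   0   0   1   1  -1  -1]
 [ -1  -1  -1  -1   0  -1   0   0   0  -1  -1   0  -1  -1  -2  -2]
 [ -1  -1  -1  -1   0  -1  -1  -1  -1   0  -1  -1  -1  -2  -3  -2]
 [ -1  -1  -1  -1   0   1   0   0   0   0  -1  -2  -2  -1  -1  -2]]
[21 32 80] [0.492 0.28  0.013]
[18 38 68] [0.549 0.396 0.005]
[16 39 84] [0.603 0.149 0.016]
[17 30 59] [0.722 0.273 0.008]
tray area 9711.0 c mm [589.3 295.9] size [304.1 316. ] ang 87.03 bb (125, 128, 108, 117)
```

View pics/c3.png

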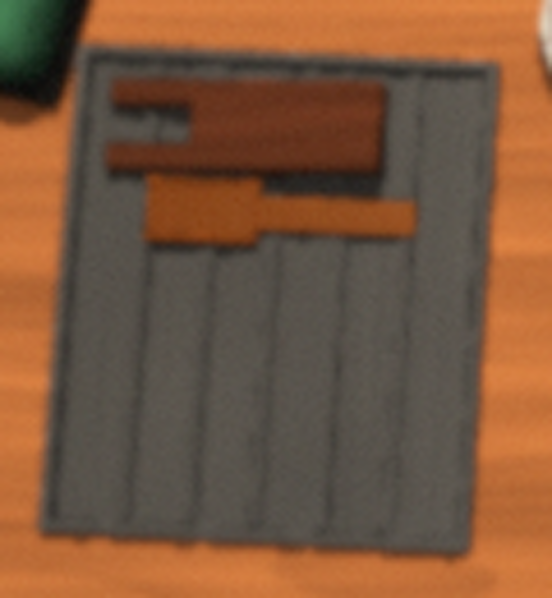

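Smaller cork mat is A at px (287,210), 199×150 mm; B is 261×197 mm, so A is the rest_mat. Chest yaw is about -5.7° and button yaw about -1.2°. The fin is centred near (0.441,-0.198) with its top at z 0.190. Next I'll write the move helper.

```bash
cat >> h.py <<'E'
from scipy.spatial.transform import Rotation as Ro
def rel(pos,yaw=None,show=True):
    s=manip.read_state();R=Ro.from_euler('xyz',s['ee_rot'],degrees=True).as_matrix()
    p=np.array(s['tool_pos']);t=R.T@(np.array(pos)-p)*100
    x=R[:,0];y0=np.degrees(np.arctan2(x[1],x[0]))
    dy=0 if yaw is None else (yaw-y0)
    print('t',round(s['t'],2),'pos',p.round(4),'yaw',round(y0,2),'F',np.round(s['ft_force'],1),'w',round(s['gripper_width'],4),'q',np.round(s['q'],0))
    print('  travel cm',t.round(2),'turn',round(-np.radians(dy),3),'(dyaw %.1f)'%dy)
E
python3 - <<'E'
from h import *
rel([.441,-.198,.24],-181.2)
E
```

```text
t 0.15 pos [0.215  0.506  0.2084] yaw -23.02 F [0.7 0.  0.6] w 0.088 q [ 55.  22.  74.   0.  84. -12.]
  travel cm [ 48.33  -3.11 -55.96] turn 2.761 (dyaw -158.2)
```

Call:
{"name": "step_arm", "arguments": {
  "targets": [
    {"travel":[3.3,-1.5,-3.7],"turn":0.15},
    {"travel":[6.6,-3,-7.4],"turn":0.3},
    {"travel":[9.9,-4,-11.2],"turn":0.45},
    {"travel":[13.2,-5,-15],"turn":0.6},
    {"travel":[16.5,-5,-18.8],"turn":0.75}
  ]
}}

```text
t: 0.65
tool_pos: [0.2917, 0.2731, 0.2593]
ee_rot: [-89.9, -0.0, -66.3]
ft_force: [1.1, -0.3, -0.2]
gripper_width: 0.0884
```

```bash
python3 -c "
from h import *
rel([.441,-.198,.24],-181.2)"
```

```text
t 0.65 pos [0.2917 0.2731 0.2593] yaw -66.3 F [ 1.1 -0.3 -0.2] w 0.0884 q [26.  4. 90. -0. 86.  2.]
  travel cm [49.14  1.95 -5.26] turn 2.005 (dyaw -114.9)
```

Call:
{"name": "step_arm", "arguments": {
  "targets": [
    {"travel":[4.9,0,-0.5],"turn":0.15},
    {"travel":[9.8,0,-1],"turn":0.3},
    {"travel":[14.7,0,-1.5],"turn":0.45},
    {"travel":[19.5,0,-2],"turn":0.6},
    {"travel":[24.3,0,-2.5],"turn":0.75}
  ]
}}

```text
t: 1.15
tool_pos: [0.3664, 0.0385, 0.2595]
ee_rot: [-89.9, 0.0, -109.3]
ft_force: [0.9, 1.9, 0.1]
gripper_width: 0.0881
```

```bash
python3 -c "
from h import *
rel([.441,-.198,.24],-181.2)"
```

```text
t 1.15 pos [0.3664 0.0385 0.2595] yaw -109.33 F [0.9 1.9 0.1] w 0.0881 q [-13.   1.  93.   0.  86.   7.]
  travel cm [19.85  1.96 14.87] turn 1.254 (dyaw -71.9)
```

Call:
{"name": "step_arm", "arguments": {
  "targets": [
    {"travel":[3.6,0,2.7],"turn":0.15},
    {"travel":[7.2,0,5.4],"turn":0.3},
    {"travel":[10.8,0,8.1],"turn":0.45},
    {"travel":[14,0,10.5],"turn":0.6},
    {"travel":[17,0,12.7],"turn":0.75}
  ]
}}

```text
t: 1.65
tool_pos: [0.4301, -0.1659, 0.2594]
ee_rot: [-90.0, 0.1, -152.3]
ft_force: [0.1, 0.3, 0.1]
gripper_width: 0.0881
```

Call:
{"name": "step_arm", "arguments": {
  "targets": [
    {"travel":[2,0,1],"turn":0.15},
    {"travel":[2.3,0,1.4],"turn":0.3},
    {"travel":[2.6,0,1.6],"turn":0.4},
    {"travel":[2.6,0,1.6],"turn":0.5}
  ]
}}

```text
t: 2.05
tool_pos: [0.4142, -0.1926, 0.2591]
ee_rot: [-90.0, 0.0, 178.7]
ft_force: [0.4, -0.6, 0.8]
gripper_width: 0.0882
```

```bash
python3 - <<'E'
from h import *
rel([.441,-.198,.24],-181.2)
p,d=manip.capture('wrist');m=manip.camera_model('wrist');np.savez('pics/w1.npz',p=p,d=d,**{k:np.array(v) for k,v in m.items()})
cv2.imwrite('pics/w1.png',p[:,:,::-1])
print(proj(m,[[.441,-.198,.19]]))
E
```

```text
t 2.05 pos [ 0.4142 -0.1926  0.2591] yaw 178.7 F [ 0.4 -0.6  0.8] w 0.0882 q [-40.  10.  82.   0.  87.  51.]
  travel cm [-2.69  1.91  0.48] turn 6.281 (dyaw -359.9)
[[287.13205764 176.64571344]]
```

View pics/w1.png

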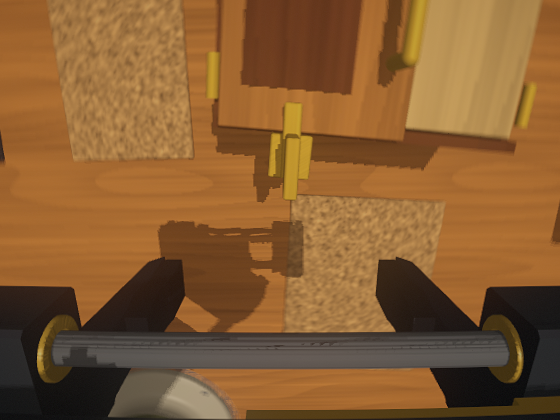

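```bash
python3 - <<'E'
from h import *
z=np.load('pics/w1.npz');m={k:z[k] for k in['intrinsics','distortion','R','t']};p,d=z['p'],z['d']
c=cloud(m,d)
def pca(mask,zz,n):
    v,u=np.nonzero(mask);X=onplane(m,np.c_[u,v].astype(float),zz)
    r=cv2.minAreaRect((X[:,:2]*1000).astype(np.float32));print(n,len(u),np.round(r[0],1),np.round(r[1],1),round(r[2],2),'median z',np.median(c[v,u,2]).round(4))
Z=c[...,2];b=np.zeros(Z.shape,bool);b[125:210,260:330]=1
mk=cv2.morphologyEx((b&(Z>.183)&(Z<.2)).astype(np.uint8),cv2.MORPH_OPEN,np.ones((3,3)))
pca(mk>0,.19,'fin')
b[:]=0;b[100:125,275:310]=1
print(np.median(Z[110:125,288:298]))
b[:]=0;b[0:75,380:440]=1
pca(b&(Z>.17)&(Z<.2),.187,'handle part')
E
```

```text
fin 904 [ 446.5 -200.4] [10.  43.6] 86.1 median z 0.1902
0.15436745024629928
handle part 1304 [ 531.1 -279.2] [14.5 41.2] 80.13 median z 0.1851
```

```bash
python3 - <<'E'
from h import *
rel([.4455,-.200,.162],177)
E
```

```text
t 2.1 pos [ 0.4143 -0.1924  0.2591] yaw 178.45 F [-0.2 -0.6 -0.5] w 0.0885 q [-40.  10.  82.   0.  87.  52.]
  travel cm [-3.14  9.71  0.68] turn 0.025 (dyaw -1.5)
```

Call:
{"name": "step_arm", "arguments": {
  "targets": [
    {"travel":[-3.1,2,0.7],"turn":0.02},
    {"travel":[-3.1,5,0.7],"turn":0.02},
    {"travel":[-3.1,9,0.7],"turn":0.02},
    {"travel":[-3.1,9.7,0.7],"turn":0.02}
  ],
  "fingers": 0.6
}}

```text
t: 2.5
tool_pos: [0.4436, -0.1988, 0.1587]
ee_rot: [-90.3, -0.3, 177.4]
ft_force: [-0.1, 0.7, 0.2]
gripper_width: 0.0586
```

Call:
{"name": "step_arm", "arguments": {
  "targets": [
    {"travel":[0,0,0],"turn":0},
    {"travel":[0,0,0],"turn":0},
    {"travel":[0,0,0],"turn":0},
    {"travel":[0,0,0],"turn":0}
  ],
  "fingers": 0,
  "newtons": 20
}}

```text
t: 2.9
tool_pos: [0.444, -0.1991, 0.1599]
ee_rot: [-90.2, -0.2, 177.4]
ft_force: [-0.6, 0.6, 0.1]
gripper_width: 0.0264
```

Call:
{"name": "step_arm", "arguments": {
  "targets": [
    {"travel":[0,0,0],"turn":0},
    {"travel":[0,0,0],"turn":0},
    {"travel":[0,0,0],"turn":0}
  ]
}}

```text
t: 3.2
tool_pos: [0.4448, -0.1992, 0.1615]
ee_rot: [-90.2, -0.0, 177.4]
ft_force: [-1.7, -3.3, 6.5]
gripper_width: 0.0024
```

```bash
python3 - <<'E'
from h import *
for n in['wrist','scene']:
    p,d=manip.capture(n);cv2.imwrite(f'pics/{n}2.png',p[:,:,::-1] if n=='wrist' else cv2.resize(p[100:300,100:340],None,fx=3.2,fy=3)[:,:,::-1])
rel([.4455,-.200,.162],177)
E
```

```text
t 3.3 pos [ 0.4448 -0.2     0.1614] yaw 177.43 F [-0.5 -1.   9.4] w 0.0003 q [-38.  18.  89.   0.  73.  54.]
  travel cm [-0.07 -0.06  0.  ] turn 0.007 (dyaw -0.4)
```

View pics/wrist2.png

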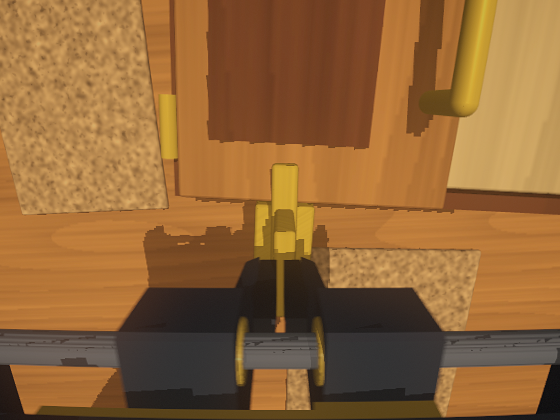

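View pics/scene2.png

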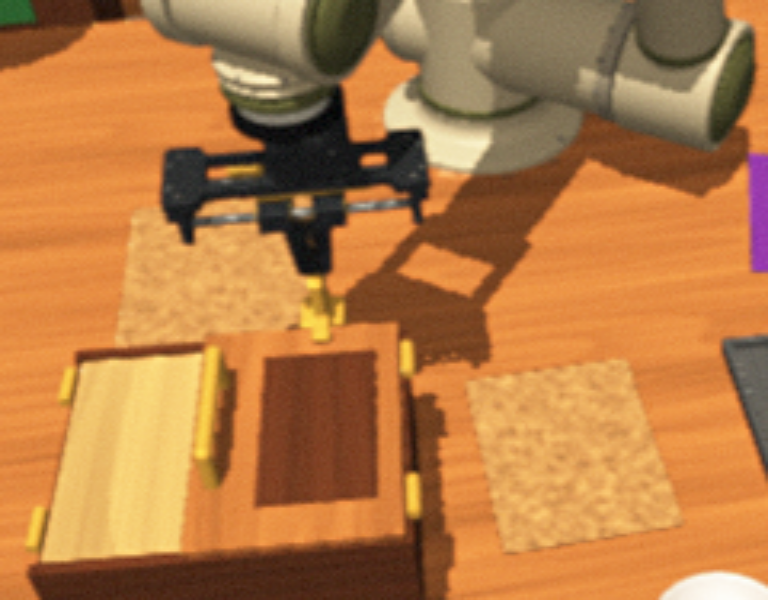

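```bash
python3 - <<'E'
from h import *
p=cv2.imread('pics/wrist2.png')
cv2.imwrite('pics/c4.png',cv2.resize(p[150:350,190:370],None,fx=4,fy=3,interpolation=cv2.INTER_CUBIC))
p,d=manip.capture('wrist');m=manip.camera_model('wrist');c=cloud(m,d)
for v in range(165,345,8): print(v,[tuple((c[v,u]*1000).round().astype(int)) for u in (270,281,285,295)])
print(proj(m,[[.4448,-.2,.1614],[.4448,-.2,.1804],[.446,-.2,.19]]))
E
```

```text
165 [(np.int64(489), np.int64(-196), np.int64(144)), (np.int64(490), np.int64(-202), np.int64(153)), (np.int64(490), np.int64(-205), np.int64(153)), (np.int64(490), np.int64(-210), np.int64(151))]
173 [(np.int64(486), np.int64(-197), np.int64(153)), (np.int64(486), np.int64(-202), np.int64(155)), (np.int64(486), np.int64(-204), np.int64(155)), (np.int64(486), np.int64(-210), np.int64(154))]
181 [(np.int64(483), np.int64(-196), np.int64(155)), (np.int64(482), np.int64(-202), np.int64(155)), (np.int64(482), np.int64(-204), np.int64(153)), (np.int64(482), np.int64(-209), np.int64(153))]
189 [(np.int64(478), np.int64(-196), np.int64(154)), (np.int64(478), np.int64(-202), np.int64(154)), (np.int64(478), np.int64(-204), np.int64(155)), (np.int64(477), np.int64(-209), np.int64(153))]
197 [(np.int64(473), np.int64(-196), np.int64(153)), (np.int64(474), np.int64(-202), np.int64(154)), (np.int64(474), np.int64(-204), np.int64(155)), (np.int64(473), np.int64(-209), np.int64(153))]
205 [(np.int64(469), np.int64(-196), np.int64(153)), (np.int64(469), np.int64(-202), np.int64(155)), (np.int64(469)
[... 2818 characters left out ...]
205), np.int64(235))]
325 [(np.int64(452), np.int64(-197), np.int64(236)), (np.int64(452), np.int64(-201), np.int64(236)), (np.int64(452), np.int64(-202), np.int64(236)), (np.int64(451), np.int64(-205), np.int64(235))]
333 [(np.int64(472), np.int64(-199), np.int64(267)), (np.int64(472), np.int64(-201), np.int64(268)), (np.int64(472), np.int64(-202), np.int64(267)), (np.int64(473), np.int64(-205), np.int64(269))]
341 [(np.int64(473), np.int64(-199), np.int64(272)), (np.int64(472), np.int64(-201), np.int64(271)), (np.int64(472), np.int64(-202), np.int64(270)), (np.int64(472), np.int64(-205), np.int64(271))]
[[280.1694109  252.7985637 ]
 [280.13983664 268.88073808]
 [280.00378093 275.99423227]]
```

View pics/c4.png

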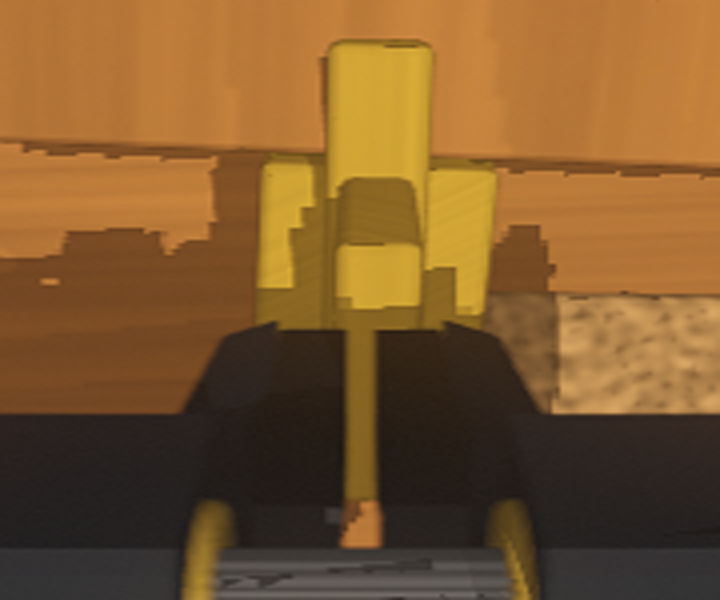

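The fin sits between the fingers in this picture (fin top at (285,245), strip at (281,290)), but the width reads about 0. I'll test with a small turn.

Call:
{"name": "step_arm", "arguments": {
  "targets": [
    {"travel":[0,0,0],"turn":-0.05},
    {"travel":[0,0,0],"turn":-0.15},
    {"travel":[0,0,0],"turn":-0.25},
    {"travel":[0,0,0],"turn":-0.3}
  ]
}}

```text
t: 3.75
tool_pos: [0.4448, -0.1999, 0.1616]
ee_rot: [-90.1, 0.0, -165.2]
ft_force: [0.1, 0.1, 0.2]
gripper_width: 0.0005
```

```bash
python3 - <<'E'
from h import *
p,d=manip.capture('wrist')
cv2.imwrite('pics/c5.png',cv2.resize(p[100:350,150:410],None,fx=3,fy=2.4)[:,:,::-1])
s=manip.read_state();print(s['ft_force'],s['torque'],s['gripper_width'],s['ee_rot'])
E
```

```text
[ 0.21469892 -0.73111173 -0.71507543] [0.01632874 0.0800224  0.01458147] 0.000495938183399884 [-9.00632697e+01  6.05390122e-03 -1.65113022e+02]
```

View pics/c5.png

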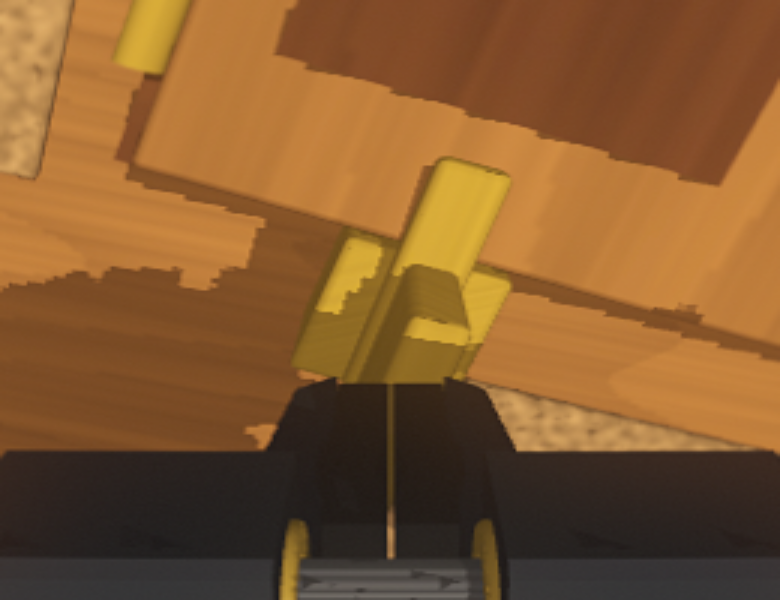

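```bash
python3 - <<'E'
from h import *
for n in['scene','top']:
    p,d=manip.capture(n);m=manip.camera_model(n);c=cloud(m,d)
    np.savez(f'pics/{n}3.npz',p=p,d=d)
    X=c.reshape(-1,3);col=p.reshape(-1,3)
    k=(abs(X[:,0]-.4448)<.06)&(abs(X[:,1]+.2)<.04)&(X[:,2]>.14)&(X[:,2]<.26)&(col.max(1)<70)
    Y=X[k];o=np.argsort(Y[:,2])[:12];print(n,k.sum());print(Y[o].round(3))
p,d=load('pics/scene0.npz');m=manip.camera_model('scene');c=cloud(m,d);X=c.reshape(-1,3);col=p.reshape(-1,3)
k=(np.hypot(X[:,0]-.215,X[:,1]-.506)<.1)&(X[:,2]>.12)&(X[:,2]<.35)&(col.max(1)<70);Y=X[k];o=np.argsort(Y[:,2])[:10];print(Y[o].round(3))
m=manip.camera_model('scene');print(proj(m,[[.4448,-.2,.1614],[.4448,-.2,.19]]))
p,d=load('pics/scene3.npz');cv2.imwrite('pics/c6.png',cv2.resize(p[150:240,150:270],None,fx=6,fy=6)[:,:,::-1])
E
```

```text
scene 195
[[ 0.455 -0.203  0.194]
 [ 0.453 -0.198  0.195]
 [ 0.453 -0.201  0.195]
 [ 0.454 -0.196  0.195]
 [ 0.456 -0.206  0.195]
 [ 0.453 -0.193  0.196]
 [ 0.452 -0.198  0.197]
 [ 0.453 -0.196  0.197]
 [ 0.452 -0.2    0.197]
 [ 0.455 -0.205  0.197]
 [ 0.454 -0.191  0.198]
 [ 0.451 -0.19   0.198]]
top 0
[]
[[0.24  0.547 0.243]
 [0.241 0.55  0.243]
 [0.235 0.546 0.243]
 [0.207 0.455 0.244]
 [0.231 0.548 0.244]
 [0.203 0.453 0.246]
 [0.24  0.546 0.246]
 [0.242 0.552 0.247]
 [0.206 0.454 0.247]
 [0.248 0.548 0.247]]
[[199.73873569 197.41586117]
 [198.28177282 189.15269756]]
```

View pics/c6.png

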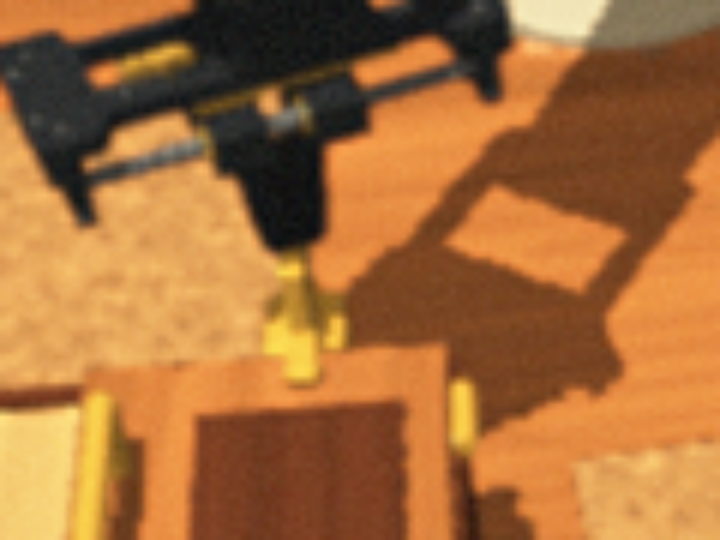

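The real fingertips are about 31 mm above the reported TCP: wrist depth puts them at z 0.192 and scene depth at 0.194, against a reported 0.161. So the fingers shut over the fin's top. I'll correct for that offset from here on.

Call:
{"name": "step_arm", "arguments": {
  "targets": [
    {"travel":[0,-0.5,0],"turn":0.1},
    {"travel":[0,-0.5,0],"turn":0.2},
    {"travel":[0,-0.5,0],"turn":0.3},
    {"travel":[0,-0.5,0],"turn":0.3}
  ],
  "fingers": 0.45
}}

```text
t: 4.3
tool_pos: [0.4448, -0.1999, 0.1666]
ee_rot: [-90.1, -0.0, 177.2]
ft_force: [-0.2, 0.9, 0.1]
gripper_width: 0.0301
```

```bash
python3 - <<'E'
from h import *
rel([.4455,-.2005,.132],177)
E
```

```text
t 4.3 pos [ 0.4448 -0.1999  0.1666] yaw 177.23 F [-0.2  0.9  0.1] w 0.0301 q [-38.  18.  88.   0.  74.  55.]
  travel cm [-0.07  3.46  0.06] turn 0.004 (dyaw -0.2)
```

Call:
{"name": "step_arm", "arguments": {
  "targets": [
    {"travel":[-0.1,1,0.1],"turn":0},
    {"travel":[-0.1,2,0.1],"turn":0},
    {"travel":[-0.1,2.8,0.1],"turn":0},
    {"travel":[-0.1,3.3,0.1],"turn":0},
    {"travel":[-0.1,3.4,0.1],"turn":0}
  ]
}}

```text
t: 4.8
tool_pos: [0.4455, -0.2007, 0.1318]
ee_rot: [-90.1, -0.1, 177.2]
ft_force: [-0.4, -0.7, 0.8]
gripper_width: 0.04
```

Call:
{"name": "step_arm", "arguments": {
  "targets": [
    {"travel":[0,0,0],"turn":0},
    {"travel":[0,0,0],"turn":0},
    {"travel":[0,0,0],"turn":0},
    {"travel":[0,0,0],"turn":0}
  ],
  "fingers": 0
}}

```text
t: 5.2
tool_pos: [0.4456, -0.2008, 0.132]
ee_rot: [-90.1, -0.1, 177.3]
ft_force: [-0.1, -4.4, -0.3]
gripper_width: 0.0098
```

Call:
{"name": "step_arm", "arguments": {
  "targets": [
    {"travel":[0,0,0],"turn":-0.14},
    {"travel":[0,0,0],"turn":-0.28},
    {"travel":[0,0,0],"turn":-0.42},
    {"travel":[0,0,0],"turn":-0.56},
    {"travel":[0,0,0],"turn":-0.7}
  ]
}}

```text
t: 5.7
tool_pos: [0.4455, -0.2006, 0.132]
ee_rot: [-90.1, 0.0, -142.3]
ft_force: [-0.8, 1.1, -0.6]
gripper_width: 0.0099
```

Call:
{"name": "step_arm", "arguments": {
  "targets": [
    {"travel":[0,0,0],"turn":-0.14},
    {"travel":[0,0,0],"turn":-0.28},
    {"travel":[0,0,0],"turn":-0.42},
    {"travel":[0,0,0],"turn":-0.56},
    {"travel":[0,0,0],"turn":-0.68}
  ]
}}

```text
t: 6.2
tool_pos: [0.4452, -0.2004, 0.132]
ee_rot: [-90.1, 0.1, -103.0]
ft_force: [-2.1, 0.4, 0.6]
gripper_width: 0.0097
```

Call:
{"name": "step_arm", "arguments": {
  "targets": [
    {"travel":[0,0,0],"turn":0},
    {"travel":[0,0,0],"turn":0},
    {"travel":[0,-2.5,0],"turn":0},
    {"travel":[0,-6.5,0],"turn":0}
  ],
  "fingers": 0.5
}}

```text
t: 6.6
tool_pos: [0.4445, -0.2, 0.1962]
ee_rot: [-90.4, 0.2, -103.2]
ft_force: [0.0, -1.3, 0.9]
gripper_width: 0.0398
```

```bash
python3 - <<'E'
from h import *
rel([.5624,-.282,.195],-185.8)
E
```

```text
t 6.6 pos [ 0.4445 -0.2     0.1962] yaw -103.21 F [ 0.  -1.3  0.9] w 0.0398 q [-38.  16.  85.   0.  79. -25.]
  travel cm [ 5.29  0.02 13.35] turn 1.441 (dyaw -82.6)
```

Call:
{"name": "step_arm", "arguments": {
  "targets": [
    {"travel":[1,0,2.7],"turn":0.15},
    {"travel":[2,0,5.4],"turn":0.3},
    {"travel":[3,0,8.1],"turn":0.45},
    {"travel":[4,0,10.4],"turn":0.6},
    {"travel":[5.3,0,13.3],"turn":0.74}
  ]
}}

```text
t: 7.1
tool_pos: [0.5626, -0.2823, 0.1953]
ee_rot: [-90.4, -0.1, -146.1]
ft_force: [0.5, 0.3, 0.3]
gripper_width: 0.0439
```

Call:
{"name": "step_arm", "arguments": {
  "targets": [
    {"travel":[0,0,0],"turn":0.15},
    {"travel":[0,0,0],"turn":0.3},
    {"travel":[0,0,0],"turn":0.45},
    {"travel":[0,0,0],"turn":0.6},
    {"travel":[0,0,0],"turn":0.7}
  ]
}}

```text
t: 7.6
tool_pos: [0.5627, -0.2823, 0.1952]
ee_rot: [-90.3, -0.3, 173.3]
ft_force: [-0.8, 0.6, 0.1]
gripper_width: 0.0438
```

```bash
python3 - <<'E'
from h import *
rel([.5624,-.282,.131],-185.8)
p,d=manip.capture('wrist');m=manip.camera_model('wrist');np.savez('pics/w4.npz',p=p,d=d,**{k:np.array(v) for k,v in m.items()})
cv2.imwrite('pics/w4.png',p[:,:,::-1])
E
```

```text
t 7.6 pos [ 0.5627 -0.2823  0.1952] yaw 173.28 F [-0.8  0.6  0.1] w 0.0438 q [-37.  31.  62.   0.  88.  59.]
  travel cm [-0.01  6.42 -0.  ] turn 6.267 (dyaw -359.1)
```

View pics/w4.png

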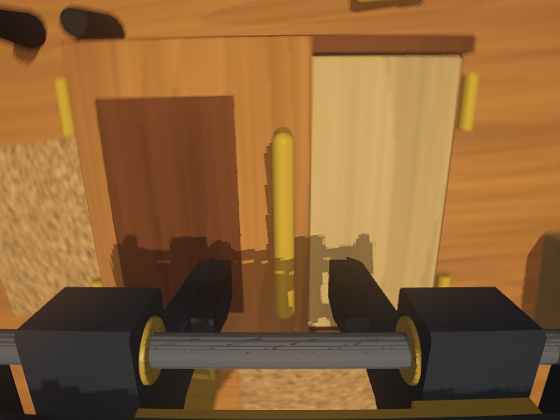

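```bash
python3 - <<'E'
from h import *
z=np.load('pics/w4.npz');m={k:z[k] for k in['intrinsics','distortion','R','t']};p,d=z['p'],z['d']
c=cloud(m,d);Z=c[...,2]
k=np.zeros(Z.shape,bool);k[120:325,260:310]=1
k&=(Z>.178)&(Z<.192)
v,u=np.nonzero(k);X=c[v,u]*1000
r=cv2.minAreaRect(X[:,:2].astype(np.float32));print('handle',[np.round(a,2) for a in r],np.percentile(X[:,2],[50,95]))
hsv=cv2.cvtColor(p,cv2.COLOR_RGB2HSV).astype(int)
print('top z',np.median(Z[110:200,120:220]),'under',np.median(Z[100:220,340:420]))
# leaf free edge at z.145 : gradient ; yellow right edge z .133
for v in (80,120,160,200):
    row=hsv[v];y=np.nonzero((row[300:480,1]<150)&(row[300:480,2]>120))[0]+300
    e=onplane(m,[[y[0]-.5,v],[y[-1]+.5,v]],.134);e2=onplane(m,[[y[0]-.5,v]],.145)
    print(v,y[0],y[-1],e.round(4).tolist(),e2.round(4).tolist())
# far wall top edge and brown side
print([ (tuple(c[v,u].round(3))) for u,v in [(190,45),(380,45),(465,45),(465,60)]])
E
```

```text
handle [array([ 568.53, -284.68]), array([ 12.03, 111.64]), np.float64(84.29)] [185.51365204 187.00235707]
top z 0.14599085710769777 under 0.13239518483089288
80 312 459 [[0.6492, -0.3124, 0.134], [0.6388, -0.405, 0.134]] [[0.6489, -0.3114, 0.145]]
120 312 454 [[0.625, -0.31, 0.134], [0.6144, -0.4021, 0.134]] [[0.6257, -0.3092, 0.145]]
160 311 449 [[0.5993, -0.3068, 0.134], [0.5885, -0.3992, 0.134]] [[0.6013, -0.3062, 0.145]]
200 311 444 [[0.5719, -0.3042, 0.134], [0.5609, -0.3962, 0.134]] [[0.5751, -0.3036, 0.145]]
[(np.float64(0.677), np.float64(-0.243), np.float64(0.144)), (np.float64(0.665), np.float64(-0.356), np.float64(0.134)), (np.float64(0.659), np.float64(-0.409), np.float64(0.133)), (np.float64(0.656), np.float64(-0.474), np.float64(-0.001))]
```

Call:
{"name": "step_arm", "arguments": {
  "targets": [
    {"travel":[-0.3,2,0.2],"turn":-0.017},
    {"travel":[-0.3,4.5,0.2],"turn":-0.017},
    {"travel":[-0.3,6.1,0.2],"turn":-0.017},
    {"travel":[-0.3,6.4,0.2],"turn":-0.017}
  ]
}}

```text
t: 8.05
tool_pos: [0.5644, -0.2839, 0.1293]
ee_rot: [-90.4, -0.5, 174.0]
ft_force: [-0.8, -0.5, -0.1]
gripper_width: 0.0439
```

Call:
{"name": "step_arm", "arguments": {
  "targets": [
    {"travel":[0,0,0],"turn":0},
    {"travel":[0,0,0],"turn":0},
    {"travel":[0,0,0],"turn":0},
    {"travel":[0,0,0],"turn":0},
    {"travel":[0,0,0],"turn":0}
  ],
  "fingers": 0,
  "newtons": 20
}}

```text
t: 8.55
tool_pos: [0.5645, -0.2843, 0.1299]
ee_rot: [-90.3, -0.5, 174.0]
ft_force: [-0.2, -1.8, 3.1]
gripper_width: 0.0102
```

```bash
cat >> h.py <<'E'
def arc(P0,hd,r0,h0,ths):
    """P0 tool pos at grip (leaf shut); hd unit xy vector from hinge to handle; r0,h0 handle offset; opening deg"""
    s=manip.read_state();R=Ro.from_euler('xyz',s['ee_rot'],degrees=True).as_matrix();p=np.array(s['tool_pos'])
    rr=np.hypot(r0,h0);a0=np.arctan2(h0,r0)
    rel3=lambda th:(rr*np.cos(a0+np.radians(th))-r0, rr*np.sin(a0+np.radians(th))-h0)
    for th in ths:
        a,b=rel3(th);P=np.array(P0)+np.array([hd[0]*a,hd[1]*a,b]);print(th,(R.T@(P-p)*100).round(1))
    d=p-np.array(P0);al=np.degrees(np.arctan2(d[2]+h0,d[:2]@np.array(hd)+r0)-a0);print('now theta~',al.round(1),'F',np.round(s['ft_force'],1))
E
python3 - <<'E'
from h import *
s=manip.read_state();P0=s['tool_pos'];print(list(np.round(P0,4)),s['ee_rot'],s['gripper_width'])
a=np.radians(-5.7)
arc(P0,[np.sin(a),-np.cos(a)],.132,.046,[4,9,15,22,29])
E
```

```text
[np.float64(0.5645), np.float64(-0.2843), np.float64(0.1299)] [-90.31567196  -0.45052154 174.01465339] 0.01022185835839403
4 [ 0.  -0.9 -0.4]
9 [ 0.  -2.  -0.9]
15 [ 0.  -3.3 -1.7]
22 [ 0.  -4.6 -2.7]
29 [ 0.1 -5.8 -3.9]
now theta~ 0.0 F [-0.2 -1.8  3.1]
```

Call:
{"name": "step_arm", "arguments": {
  "targets": [
    {"travel":[0,-0.9,-0.4],"turn":0},
    {"travel":[0,-2,-0.9],"turn":0},
    {"travel":[0,-3.3,-1.7],"turn":0},
    {"travel":[0,-4.6,-2.7],"turn":0},
    {"travel":[0,-5.8,-3.9],"turn":0}
  ]
}}

```text
t: 9.05
tool_pos: [0.5683, -0.2432, 0.1877]
ee_rot: [-90.5, -0.7, 174.1]
ft_force: [0.5, 8.8, -19.4]
gripper_width: 0.0093
```

```bash
python3 - <<'E'
from h import *
a=np.radians(-5.7);print(manip.read_state()['gripper_width'])
arc([.5645,-.2843,.1299],[np.sin(a),-np.cos(a)],.132,.046,[36,43,50,57,64])
E
```

```text
0.009330488086453344
36 [-0.  -1.1 -1.1]
43 [-0.  -2.  -2.6]
50 [ 0.  -2.6 -4.1]
57 [ 0.  -3.1 -5.8]
64 [ 0.  -3.4 -7.5]
now theta~ 29.6 F [  0.5   8.8 -19.4]
```

Call:
{"name": "step_arm", "arguments": {
  "targets": [
    {"travel":[0,-0.6,-0.5],"turn":0},
    {"travel":[0,-1.1,-1.1],"turn":0},
    {"travel":[0,-1.6,-1.9],"turn":0},
    {"travel":[0,-2.0,-2.6],"turn":0},
    {"travel":[0,-2.6,-4.1],"turn":0}
  ],
  "newtons": 30
}}

```text
t: 9.55
tool_pos: [0.572, -0.2009, 0.212]
ee_rot: [-90.7, -1.0, 174.1]
ft_force: [2.0, 2.0, -25.3]
gripper_width: 0.0087
```

```bash
python3 - <<'E'
from h import *
a=np.radians(-5.7);print(manip.read_state()['gripper_width'])
arc([.5645,-.2843,.1299],[np.sin(a),-np.cos(a)],.132,.046,[57,64,71,77,83])
p,d=manip.capture('scene');cv2.imwrite('pics/s5.png',cv2.resize(p[130:330,80:320],None,fx=3,fy=3)[:,:,::-1])
E
```

```text
0.008725155054356974
57 [-0.1 -0.8 -1.5]
64 [-0.1 -1.  -3.2]
71 [-0.  -1.1 -4.9]
77 [-0.  -1.  -6.4]
83 [-0.  -0.8 -7.8]
now theta~ 50.1 F [  2.    2.  -25.3]
```

View pics/s5.png

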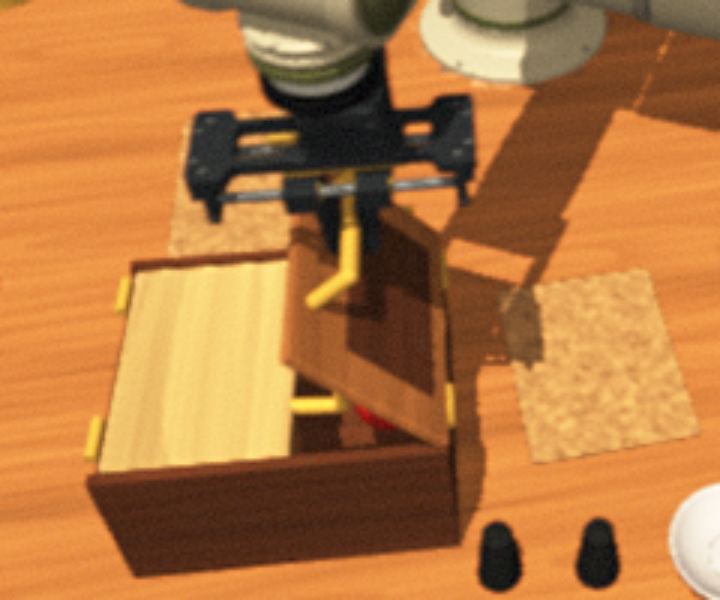

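Call:
{"name": "step_arm", "arguments": {
  "targets": [
    {"travel":[0,0.4,-0.7],"turn":0},
    {"travel":[0,0.2,-1.5],"turn":0},
    {"travel":[0,0,-2.4],"turn":0},
    {"travel":[0,-0.2,-3.2],"turn":0}
  ]
}}

```text
t: 10.0
tool_pos: [0.5758, -0.167, 0.2187]
ee_rot: [-90.5, -0.7, 174.1]
ft_force: [-1.1, -5.0, -7.5]
gripper_width: 0.0089
```

```bash
python3 - <<'E'
from h import *
a=np.radians(-5.7);s=manip.read_state();print(s['gripper_width'],s['t'])
arc([.5645,-.2843,.1299],[np.sin(a),-np.cos(a)],.132,.046,[57,64,71,77,83])
p,d=manip.capture('scene');m=manip.camera_model('scene');c=cloud(m,d);cv2.imwrite('pics/s6.png',cv2.resize(p[130:330,80:320],None,fx=3,fy=3)[:,:,::-1])
np.savez('pics/s6.npz',p=p,d=d)
E
```

```text
0.00886332553550685 10.0
57 [-0.  -0.1  1.9]
64 [-0.  -0.4  0.2]
71 [-0.  -0.5 -1.5]
77 [-0.  -0.4 -2.9]
83 [-0.  -0.1 -4.4]
now theta~ 64.8 F [-1.1 -5.  -7.5]
```

View pics/s6.png

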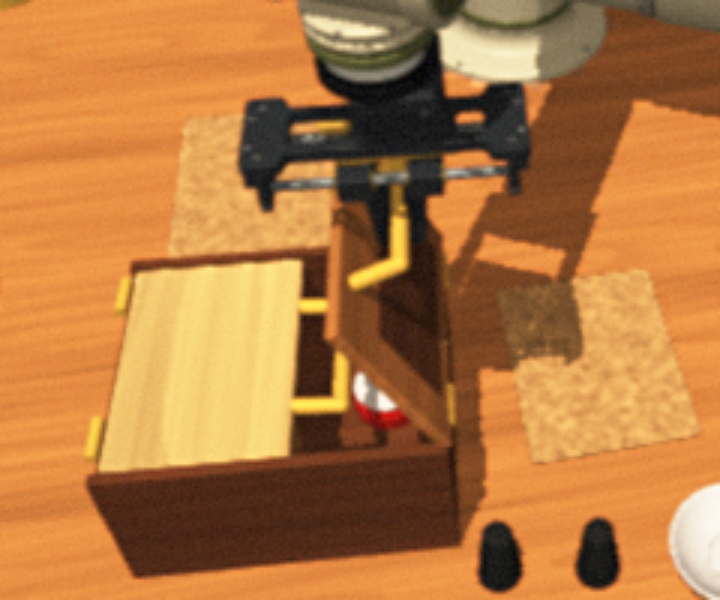

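Call:
{"name": "step_arm", "arguments": {
  "targets": [
    {"travel":[0,0,-0.8],"turn":0},
    {"travel":[0,0,-1.6],"turn":0},
    {"travel":[0,0.1,-2.6],"turn":0},
    {"travel":[0,0.3,-3.5],"turn":0},
    {"travel":[0,0.5,-4.4],"turn":0}
  ]
}}

```text
t: 10.55
tool_pos: [0.5803, -0.1224, 0.2152]
ee_rot: [-90.4, -0.6, 174.2]
ft_force: [-2.5, -6.0, -5.3]
gripper_width: 0.0085
```

```bash
python3 - <<'E'
from h import *
a=np.radians(-5.7);s=manip.read_state();print(s['gripper_width'],s['t'])
arc([.5645,-.2843,.1299],[np.sin(a),-np.cos(a)],.132,.046,[83,88,93,96])
E
```

```text
0.008477665801527272 10.55
83 [-0.  -0.5  0.1]
88 [-0.  -0.2 -1.1]
93 [-0.   0.2 -2.2]
96 [-0.   0.5 -2.9]
now theta~ 83.9 F [-2.5 -6.  -5.3]
```

Call:
{"name": "step_arm", "arguments": {
  "targets": [
    {"travel":[0,0.2,-0.8],"turn":0},
    {"travel":[0,0.4,-1.5],"turn":0},
    {"travel":[0,0.7,-2.3],"turn":0},
    {"travel":[0,0.9,-2.7],"turn":0}
  ]
}}

```text
t: 10.95
tool_pos: [0.5829, -0.096, 0.2072]
ee_rot: [-90.2, -0.6, 174.1]
ft_force: [-2.2, -8.3, -6.3]
gripper_width: 0.0086
```

```bash
python3 - <<'E'
from h import *
a=np.radians(-5.7);s=manip.read_state();print(s['gripper_width'],s['t'])
arc([.5645,-.2843,.1299],[np.sin(a),-np.cos(a)],.132,.046,[93,98])
p,d=manip.capture('scene');m=manip.camera_model('scene');cv2.imwrite('pics/s7.png',cv2.resize(p[130:330,80:320],None,fx=3,fy=3)[:,:,::-1])
p,d=manip.capture('top');m=manip.camera_model('scene');cv2.imwrite('pics/t7.png',cv2.resize(p[110:260,310:470],None,fx=4.5,fy=4)[:,:,::-1])
E
```

```text
0.008607139942965926 10.95
93 [-0.  -0.6  0.4]
98 [-0.  -0.1 -0.7]
now theta~ 95.7 F [-2.2 -8.3 -6.3]
```

View pics/s7.png

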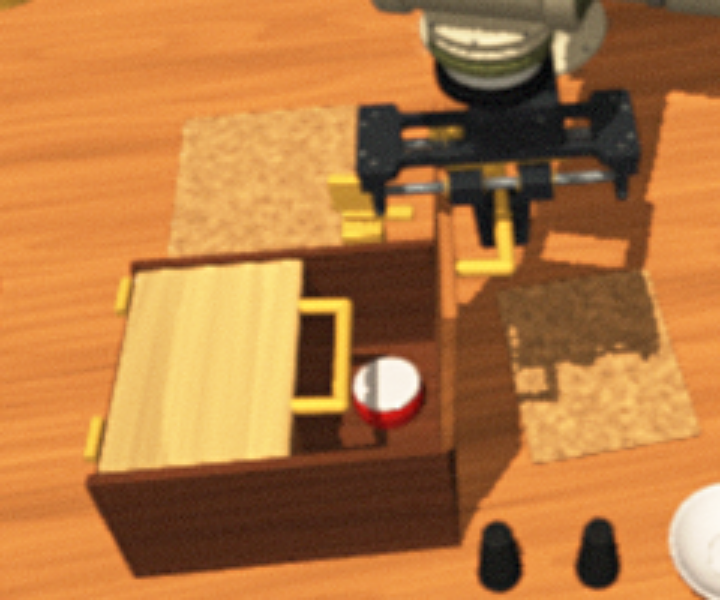

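View pics/t7.png

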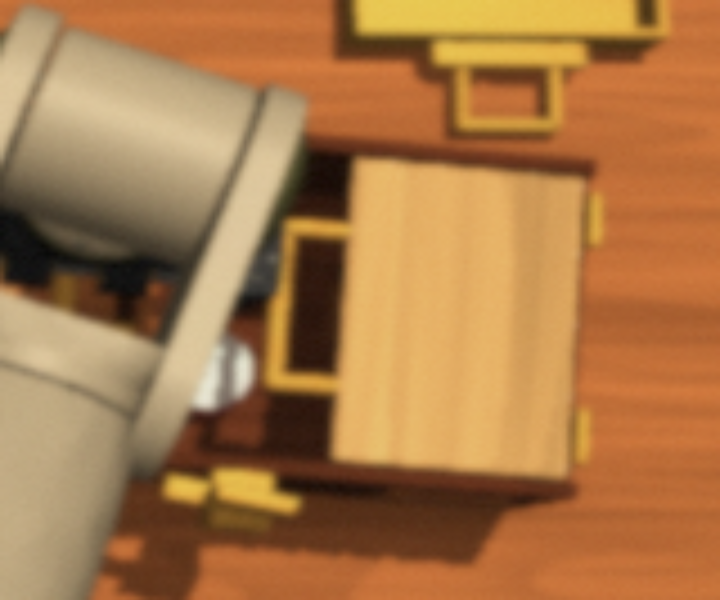

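Call:
{"name": "step_arm", "arguments": {
  "targets": [
    {"travel":[0,0,0],"turn":0},
    {"travel":[0,0,0],"turn":0},
    {"travel":[0,-3,0],"turn":0},
    {"travel":[0,-8,0],"turn":0},
    {"travel":[0,-11,0],"turn":0}
  ],
  "fingers": 0.25
}}

```text
t: 11.55
tool_pos: [0.5845, -0.0957, 0.3219]
ee_rot: [-90.2, -0.2, 174.2]
ft_force: [0.7, -0.5, -0.5]
gripper_width: 0.0217
```

```bash
python3 - <<'E'
from h import *
s=manip.read_state();print(s['t'],s['ft_force'],s['gripper_width'],s['tool_pos'])
p,d=manip.capture('wrist');m=manip.camera_model('wrist');np.savez('pics/w8.npz',p=p,d=d,**{k:np.array(v) for k,v in m.items()})
cv2.imwrite('pics/w8.png',p[:,:,::-1])
E
```

```text
11.55 [ 0.72850182 -0.47600259 -0.47635946] 0.02166124542126129 [ 0.58445336 -0.0957209   0.32190625]
```

View pics/w8.png

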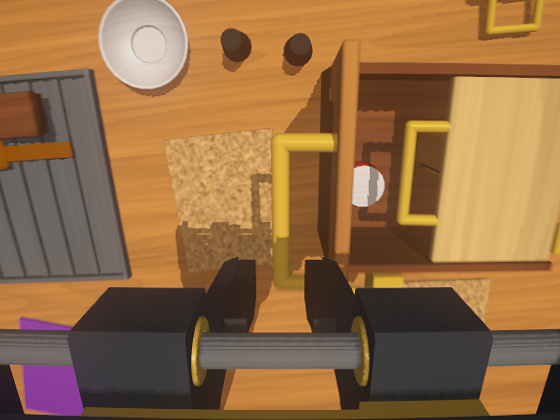

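```bash
python3 - <<'E'
from h import *
z=np.load('pics/w8.npz');m={k:z[k] for k in['intrinsics','distortion','R','t']};p,d=z['p'],z['d']
c=cloud(m,d);a=np.radians(-5.7);ex=np.array([np.cos(a),np.sin(a)]);ey=np.array([-np.sin(a),np.cos(a)])
O=np.array([.5685,-.2847])
def loc(u,v): 
    X=c[v,u];return np.r_[(X[:2]-O)@ex,(X[:2]-O)@ey,X[2]].round(4)
for v in (120,200):
  for u in range(322,366,3): print((u,v),loc(u,v))
print('handle',[loc(283,v) for v in (160,200,240)],[loc(u,143) for u in (300,320,333)])
print('underbar',[loc(u,180) for u in (402,405,408)],'arms',[loc(425,v) for v in (126,218)])
print('tin',loc(365,185),'under edge',[loc(u,180) for u in (440,446,452)],'u top',loc(500,150))
E
```

```text
(322, 120) [0.0525 0.1367 0.0354]
(325, 120) [0.054  0.1366 0.0662]
(328, 120) [0.0588 0.1457 0.1646]
(331, 120) [0.0618 0.1513 0.2262]
(334, 120) [0.0624 0.151  0.2397]
(337, 120) [0.0642 0.1543 0.275 ]
(340, 120) [0.0648 0.1545 0.2879]
(343, 120) [0.0648 0.1527 0.2876]
(346, 120) [0.0648 0.151  0.2879]
(349, 120) [0.0648 0.1493 0.2882]
(352, 120) [0.0648 0.1473 0.2865]
(355, 120) [0.0647 0.1453 0.2856]
(358, 120) [0.0514 0.0858 0.0109]
(361, 120) [0.0514 0.0819 0.0115]
(364, 120) [0.0514 0.0781 0.0123]
(322, 200) [-0.0455  0.1365  0.0614]
(325, 200) [-0.0374  0.1365  0.0909]
(328, 200) [-0.0011  0.1509  0.2232]
(331, 200) [0.0038 0.1511 0.2412]
(334, 200) [0.0139 0.1545 0.278 ]
(337, 200) [0.0164 0.1541 0.2872]
(340, 200) [0.0162 0.1521 0.2865]
(343, 200) [0.0165 0.1504 0.2876]
(346, 200) [0.0168 0.1488 0.2888]
(349, 200) [0.0165 0.1467 0.2875]
(352, 200) [-0.0513  0.0939  0.0406]
(355, 200) [-0.051   0.0901  0.0417]
(358, 200) [-0.0509  0.0862  0.0419]
(361, 200) [-0.0509  0.0821  0.0418]
(364, 200) [-0.0511  0.078   0.0413]
handle [array([0.0388, 0.1875, 0.2708]), array([0.0119, 0.1875, 0.2706]), array([-0.0162,  0.1875,  0.2722])] [array([0.0499, 0.1768, 0.2733]), array([0.05  , 0.1643, 0.2744]), array([0.0501, 0.1563, 0.2753])]
underbar [array([-0.0046,  0.0605,  0.1307]), array([-0.0042,  0.0579,  0.1325]), array([-0.0042,  0.0547,  0.1327])] arms [array([0.0518, 0.0432, 0.1337]), array([-0.0461,  0.032 ,  0.1337])]
tin [-0.0306  0.078   0.0414] under edge [array([-0.004 ,  0.0207,  0.1332]), array([-0.0032,  0.016 ,  0.137 ]), array([-0.0033,  0.0093,  0.1364])] u top [ 0.0285 -0.0369  0.1368]
```

Latched leaf is at about 94.5°, past upright. To grip the under bar with jaws along y, the 187 mm body would strike the standing leaf. So I'll pinch the handle's far end arm (jaws along x), lift about 28°, then push the bar over from its +y side.

```bash
python3 - <<'E'
from h import *
rel([.6235,-.2545,.30],264.3)
E
```

```text
t 11.6 pos [ 0.5853 -0.096   0.326 ] yaw 174.19 F [-0.8 -0.   2.9] w 0.022 q [-21.  24.  53.   0. 104.  75.]
  travel cm [-5.4   2.59 15.38] turn -1.573 (dyaw 90.1)
```

Call:
{"name": "step_arm", "arguments": {
  "targets": [
    {"travel":[-1,0,3],"turn":-0.15},
    {"travel":[-2,0.5,6],"turn":-0.3},
    {"travel":[-3,1,9],"turn":-0.45},
    {"travel":[-4.2,2,12.2],"turn":-0.6},
    {"travel":[-5.4,2.6,15.4],"turn":-0.74}
  ],
  "fingers": 0.45
}}

```text
t: 12.1
tool_pos: [0.6239, -0.2555, 0.3004]
ee_rot: [-89.9, 0.3, -143.0]
ft_force: [0.1, -0.1, -1.1]
gripper_width: 0.0396
```

Call:
{"name": "step_arm", "arguments": {
  "targets": [
    {"travel":[0,0,0],"turn":-0.15},
    {"travel":[0,0,0],"turn":-0.3},
    {"travel":[0,1,0],"turn":-0.45},
    {"travel":[0,3,0],"turn":-0.6},
    {"travel":[0,5,0],"turn":-0.74}
  ]
}}

```text
t: 12.6
tool_pos: [0.6246, -0.2552, 0.251]
ee_rot: [-89.6, 0.1, -100.3]
ft_force: [0.5, 0.5, 0.4]
gripper_width: 0.0397
```

```bash
python3 - <<'E'
from h import *
rel([.6235,-.2545,.0785],264.3)
p,d=manip.capture('wrist');m=manip.camera_model('wrist');np.savez('pics/w9.npz',p=p,d=d,**{k:np.array(v) for k,v in m.items()})
cv2.imwrite('pics/w9.png',p[:,:,::-1]); print(proj(m,[[.6235,-.2545,.134]]))
E
```

```text
t 12.6 pos [ 0.6246 -0.2552  0.251 ] yaw -100.26 F [0.5 0.5 0.4] w 0.0397 q [-32.  34.  47.   0.  99. -22.]
  travel cm [-0.02 17.25 -0.26] turn -6.363 (dyaw 364.6)
[[278.57985971 197.54551599]]
```

View pics/w9.png

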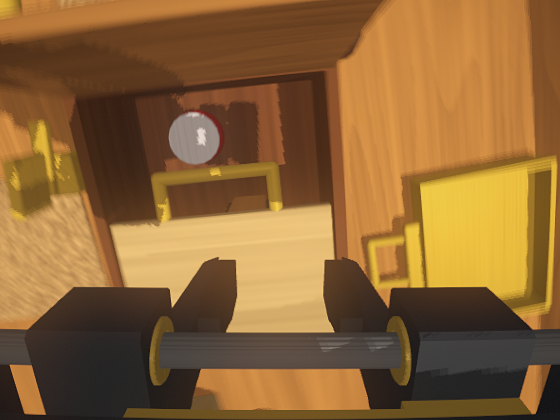

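```bash
python3 - <<'E'
from h import *
z=np.load('pics/w9.npz');m={k:z[k] for k in['intrinsics','distortion','R','t']};p,d=z['p'],z['d']
c=cloud(m,d)
a=np.radians(-5.7);ex=np.array([np.cos(a),np.sin(a)]);ey=np.array([-np.sin(a),np.cos(a)]);O=np.array([.5685,-.2847])
hs=cv2.cvtColor(p,cv2.COLOR_RGB2HSV).astype(int)
k=(c[...,2]>.12)&(c[...,2]<.15)&(hs[...,0]>18)&(hs[...,1]>150)
k[:, :140]=0;k[:,300:]=0;k[:150]=0;k[225:]=0
v,u=np.nonzero(k);X=c[v,u]
L=np.c_[(X[:,:2]-O)@ex,(X[:,:2]-O)@ey,X[:,2]]
print(len(L))
for n,s in (('right arm',(u>262)&(v>178)&(v<205)),('left arm',(u<175)&(v>188)&(v<215)),('bar',(u>180)&(u<260))):
    q=L[s];print(n,q.min(0).round(4),q.max(0).round(4),np.median(q,0).round(4))
print('leaf edge',[(((c[v,220,:2]-O)@ey).round(4),c[v,220,2].round(4)) for v in (200,206,210,214,218)])
E
```

```text
2500
right arm [0.0419 0.0273 0.121 ] [0.0535 0.0501 0.1284] [0.048  0.0391 0.1255]
left arm [-0.0561  0.0251  0.1202] [-0.0454  0.0488  0.1293] [-0.0495  0.0373  0.1261]
bar [-0.031   0.0517  0.12  ] [0.0372 0.0638 0.127 ] [0.0042 0.0582 0.1239]
leaf edge [(np.float64(0.0033), np.float64(0.0035)), (np.float64(-0.0042), np.float64(0.0038)), (np.float64(-0.0093), np.float64(0.0038)), (np.float64(0.1116), np.float64(0.4227)), (np.float64(0.0196), np.float64(0.1286))]
```

```bash
python3 - <<'E'
from h import *
rel([.6209,-.2538,.078],-95.7)
E
```

```text
t 12.65 pos [ 0.6237 -0.2546  0.2471] yaw -99.85 F [ 0.2 -0.6 -2. ] w 0.0395 q [-32.  34.  47.   0.  99. -22.]
  travel cm [ 0.04 16.91 -0.32] turn -0.072 (dyaw 4.1)
```

Call:
{"name": "step_arm", "arguments": {
  "targets": [
    {"travel":[0,4,-0.3],"turn":-0.07},
    {"travel":[0,8,-0.3],"turn":-0.07},
    {"travel":[0,12,-0.3],"turn":-0.07},
    {"travel":[0,15.5,-0.3],"turn":-0.07},
    {"travel":[0,16.9,-0.3],"turn":-0.07}
  ]
}}

```text
t: 13.15
tool_pos: [0.6206, -0.2528, 0.0758]
ee_rot: [-90.0, 0.3, -96.0]
ft_force: [-0.1, 0.1, 1.0]
gripper_width: 0.0395
```

Call:
{"name": "step_arm", "arguments": {
  "targets": [
    {"travel":[0,0,0],"turn":0},
    {"travel":[0,0,0],"turn":0},
    {"travel":[0,0,0],"turn":0},
    {"travel":[0,0,0],"turn":0}
  ],
  "fingers": 0,
  "newtons": 20
}}

```text
t: 13.55
tool_pos: [0.6211, -0.2531, 0.0776]
ee_rot: [-89.9, 0.3, -96.0]
ft_force: [-0.6, 0.2, 5.3]
gripper_width: 0.011
```

```bash
python3 - <<'E'
from h import *
s=manip.read_state();P0=s['tool_pos'];print(list(np.round(P0,4)),s['ee_rot'],s['gripper_width'],s['t'])
a=np.radians(-5.7)
arc(P0,[-np.sin(a),np.cos(a)],.150,-.005,[3,7,11,15,19,24,28])
E
```

```text
[np.float64(0.6211), np.float64(-0.2531), np.float64(0.0776)] [-89.9179879    0.26508315 -95.98543984] 0.01096041320279759 13.55
3 [-0.  -0.8  0. ]
7 [ 0.  -1.8  0. ]
11 [ 0.2 -2.9  0. ]
15 [ 0.4 -3.9  0. ]
19 [ 0.6 -4.9  0. ]
24 [ 1.1 -6.1  0. ]
28 [ 1.5 -7.1  0. ]
now theta~ 0.0 F [-0.6  0.2  5.3]
```

Call:
{"name": "step_arm", "arguments": {
  "targets": [
    {"travel":[0,-0.8,0],"turn":0},
    {"travel":[0,-1.8,0],"turn":0},
    {"travel":[0.2,-2.9,0],"turn":0},
    {"travel":[0.4,-3.9,0],"turn":0},
    {"travel":[0.7,-5,0],"turn":0}
  ]
}}

```text
t: 14.05
tool_pos: [0.6205, -0.2595, 0.1286]
ee_rot: [-89.9, 0.3, -95.9]
ft_force: [2.2, 3.8, -3.9]
gripper_width: 0.011
```

```bash
python3 - <<'E'
from h import *
s=manip.read_state();print(s['gripper_width'],s['t'])
a=np.radians(-5.7)
arc([.6211,-.2531,.0776],[-np.sin(a),np.cos(a)],.150,-.005,[24,28,32])
p,d=manip.capture('scene');m=manip.camera_model('scene');cv2.imwrite('pics/s10.png',cv2.resize(p[130:330,80:320],None,fx=3,fy=3)[:,:,::-1])
E
```

```text
0.0109961945075707 14.05
24 [ 0.4 -1.   0. ]
28 [ 0.9 -2.   0. ]
32 [ 1.4 -2.9  0. ]
now theta~ 19.7 F [ 2.2  3.8 -3.9]
```

View pics/s10.png

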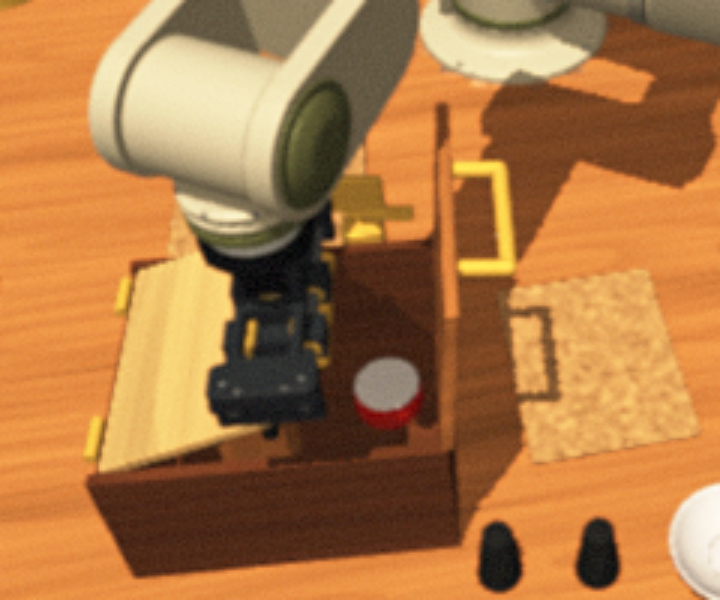

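Call:
{"name": "step_arm", "arguments": {
  "targets": [
    {"travel":[0.2,-0.6,0],"turn":0},
    {"travel":[0.5,-1.2,0],"turn":0},
    {"travel":[0.8,-1.8,0],"turn":0},
    {"travel":[1.2,-2.4,0],"turn":0}
  ]
}}

```text
t: 14.5
tool_pos: [0.6195, -0.2712, 0.1556]
ee_rot: [-89.8, 0.4, -95.9]
ft_force: [2.3, 10.1, 0.5]
gripper_width: 0.0109
```

Call:
{"name": "step_arm", "arguments": {
  "targets": [
    {"travel":[0,0,0],"turn":0},
    {"travel":[0,0,0],"turn":0},
    {"travel":[0,-3,0],"turn":0},
    {"travel":[0,-7,0],"turn":0}
  ],
  "fingers": 0.4
}}

```text
t: 14.9
tool_pos: [0.6184, -0.2719, 0.2248]
ee_rot: [-90.0, 0.4, -96.0]
ft_force: [-0.3, -0.1, -0.2]
gripper_width: 0.0351
```

```bash
python3 - <<'E'
from h import *
s=manip.read_state();print(s['gripper_width'],s['t'],s['ft_force'],s['tool_pos'])
a=np.radians(-5.7)
p,d=manip.capture('scene');m=manip.camera_model('scene');cv2.imwrite('pics/s11.png',cv2.resize(p[130:330,80:320],None,fx=3,fy=3)[:,:,::-1])
p,d=manip.capture('wrist');m=manip.camera_model('wrist');np.savez('pics/w11.npz',p=p,d=d,**{k:np.array(v) for k,v in m.items()})
cv2.imwrite('pics/w11.png',p[:,:,::-1])
E
```

```text
0.03510314907453031 14.9 [-0.25675674 -0.07588789 -0.22645266] [ 0.6183886  -0.2719194   0.22476561]
```

View pics/w11.png

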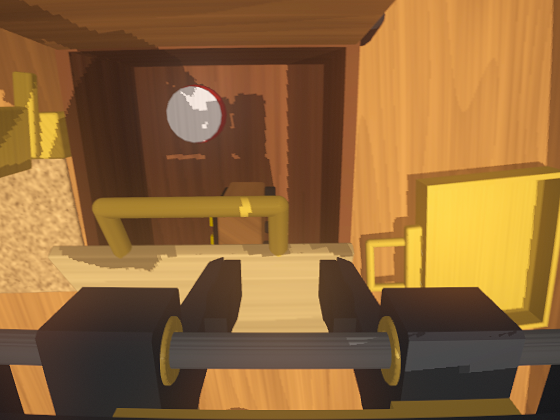

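```bash
python3 - <<'E'
from h import *
z=np.load('pics/w11.npz');m={k:z[k] for k in['intrinsics','distortion','R','t']};p,d=z['p'],z['d']
c=cloud(m,d)
a=np.radians(-5.7);ex=np.array([np.cos(a),np.sin(a)]);ey=np.array([-np.sin(a),np.cos(a)]);O=np.array([.5685,-.2847])
for u,v in [(180,200),(180,207),(180,214),(240,190),(200,248),(200,255)]:
    X=c[v,u];print((u,v),((X[:2]-O)@ex).round(4),((X[:2]-O)@ey).round(4),X[2].round(4))
rel([.5747,-.223,.235],-95.7)
rel([.5747,-.223,.15],-95.7)
E
```

```text
(180, 200) -0.0041 0.041 0.2145
(180, 207) -0.0037 0.0378 0.2174
(180, 214) -0.004 0.0337 0.2173
(240, 190) 0.0125 0.0059 0.0484
(200, 248) 0.0007 0.0042 0.1961
(200, 255) 0.0013 0.0012 0.2002
t 15.0 pos [ 0.6205 -0.2732  0.2317] yaw -95.94 F [0.  0.4 0.8] w 0.0354 q [-34.  34.  49.   0.  96. -28.]
  travel cm [-4.52 -0.39 -5.07] turn -0.004 (dyaw 0.2)
t 15.0 pos [ 0.6205 -0.2732  0.2317] yaw -95.94 F [0.  0.4 0.8] w 0.0354 q [-34.  34.  49.   0.  96. -28.]
  travel cm [-4.51  8.11 -5.18] turn -0.004 (dyaw 0.2)
```

Call:
{"name": "step_arm", "arguments": {
  "targets": [
    {"travel":[-3,-0.6,-3],"turn":0},
    {"travel":[-4.9,-0.6,-5.1],"turn":0},
    {"travel":[-4.9,2,-5.1],"turn":0},
    {"travel":[-4.9,6,-5.1],"turn":0},
    {"travel":[-4.9,7.8,-5.1],"turn":0}
  ],
  "fingers": 0
}}

```text
t: 15.5
tool_pos: [0.5745, -0.2189, 0.15]
ee_rot: [-89.5, 0.1, -96.0]
ft_force: [-0.3, -0.0, 0.1]
gripper_width: -0.0001
```

```bash
python3 - <<'E'
from h import *
# push path: hinge local y, bar radius .1708 ; finger center = bar y + .006+.009 ; tips 25mm below bar centre
a=np.radians(-5.7);ex=np.array([np.cos(a),np.sin(a)]);ey=np.array([-np.sin(a),np.cos(a)]);O=np.array([.5685,-.2847])
s=manip.read_state();R=Ro.from_euler('xyz',s['ee_rot'],degrees=True).as_matrix();p=np.array(s['tool_pos'])
print(s['t'],p.round(4),s['ft_force'],s['gripper_width'],'local',(p[:2]-O)@ey)
hy=-.1143;hz=.133
for th in range(28,110,6):
    t=np.radians(th);y=hy+.170*np.cos(t)+.005*np.sin(t);z=hz+.170*np.sin(t)-.005*np.cos(t)
    P=np.r_[O+ey*(y+.015),z-.025-.031];print(th,(y.round(4),z.round(4)),(R.T@(P-p)*100).round(1))
E
```

```text
15.5 [ 0.5745 -0.2189  0.15  ] [-0.34061743 -0.01284676  0.11005433] -0.00011992356291939163 local 0.06611088624138976
28 (np.float64(0.0381), np.float64(0.2084)) [ 1.3 -0.2  0.1]
34 (np.float64(0.0294), np.float64(0.2239)) [ 2.2 -1.8  0.1]
40 (np.float64(0.0191), np.float64(0.2384)) [ 3.2 -3.2  0.1]
46 (np.float64(0.0074), np.float64(0.2518)) [ 4.4 -4.6  0.1]
52 (np.float64(-0.0057), np.float64(0.2639)) [ 5.7 -5.8  0.1]
58 (np.float64(-0.02), np.float64(0.2745)) [ 7.1 -6.9  0.2]
64 (np.float64(-0.0353), np.float64(0.2836)) [ 8.6 -7.8  0.2]
70 (np.float64(-0.0515), np.float64(0.291)) [10.2 -8.5  0.2]
76 (np.float64(-0.0683), np.float64(0.2967)) [11.9 -9.1  0.2]
82 (np.float64(-0.0857), np.float64(0.3006)) [13.7 -9.5  0.2]
88 (np.float64(-0.1034), np.float64(0.3027)) [15.4 -9.7  0.2]
94 (np.float64(-0.1212), np.float64(0.3029)) [17.2 -9.7  0.2]
100 (np.float64(-0.1389), np.float64(0.3013)) [19.  -9.6  0.2]
106 (np.float64(-0.1564), np.float64(0.2978)) [20.7 -9.2  0.2]
```

Call:
{"name": "step_arm", "arguments": {
  "targets": [
    {"travel":[1.3,-0.2,0],"turn":0},
    {"travel":[2.2,-1.8,0],"turn":0},
    {"travel":[3.2,-3.2,0],"turn":0},
    {"travel":[4.4,-4.6,0],"turn":0},
    {"travel":[5.7,-5.8,0.1],"turn":0}
  ]
}}

```text
t: 16.0
tool_pos: [0.5687, -0.2768, 0.2098]
ee_rot: [-89.4, 0.1, -96.0]
ft_force: [-0.7, 3.1, -1.9]
gripper_width: 0.0007
```

```bash
python3 - <<'E'
from h import *
s=manip.read_state();print(s['gripper_width'],s['t'],s['ft_force'],s['tool_pos'])
p,d=manip.capture('scene');m=manip.camera_model('scene');cv2.imwrite('pics/s12.png',cv2.resize(p[130:330,80:320],None,fx=3,fy=3)[:,:,::-1])
E
```

```text
0.0006762594392088411 16.0 [-0.67173375  3.08223588 -1.90612744] [ 0.56868659 -0.27680261  0.20984652]
```

View pics/s12.png

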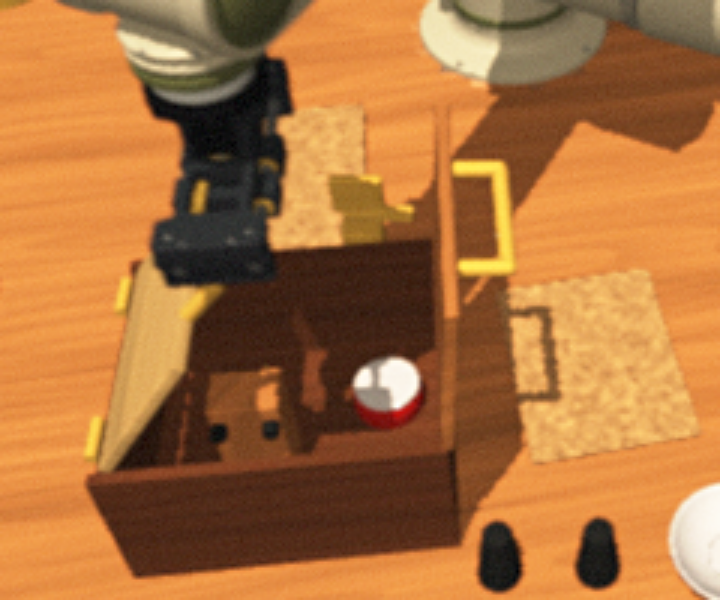

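Call:
{"name": "step_arm", "arguments": {
  "targets": [
    {"travel":[1.4,-1,0],"turn":0},
    {"travel":[2.9,-1.9,0],"turn":0},
    {"travel":[4.5,-2.6,0],"turn":0},
    {"travel":[6.2,-3.2,0],"turn":0},
    {"travel":[8,-3.6,0],"turn":0}
  ]
}}

```text
t: 16.55
tool_pos: [0.5602, -0.3596, 0.249]
ee_rot: [-89.1, -0.1, -96.0]
ft_force: [2.1, 1.4, -1.1]
gripper_width: 0.0006
```

Call:
{"name": "step_arm", "arguments": {
  "targets": [
    {"travel":[1.7,-0.2,0],"turn":0},
    {"travel":[3.5,-0.2,0],"turn":0},
    {"travel":[4.8,-0.1,0],"turn":0},
    {"travel":[4.8,-0.1,0],"turn":0}
  ]
}}

```text
t: 16.95
tool_pos: [0.5545, -0.4092, 0.2499]
ee_rot: [-89.1, -0.2, -96.2]
ft_force: [0.3, -0.4, 0.7]
gripper_width: 0.0001
```

```bash
python3 - <<'E'
from h import *
s=manip.read_state();print(s['gripper_width'],s['t'],s['ft_force'],s['tool_pos'])
p,d=manip.capture('scene');m=manip.camera_model('scene');cv2.imwrite('pics/s13.png',cv2.resize(p[130:330,80:320],None,fx=3,fy=3)[:,:,::-1])
E
```

```text
9.438052793464525e-05 16.95 [ 0.26414095 -0.3566143   0.67482179] [ 0.5545369  -0.40922198  0.24992104]
```

View pics/s13.png

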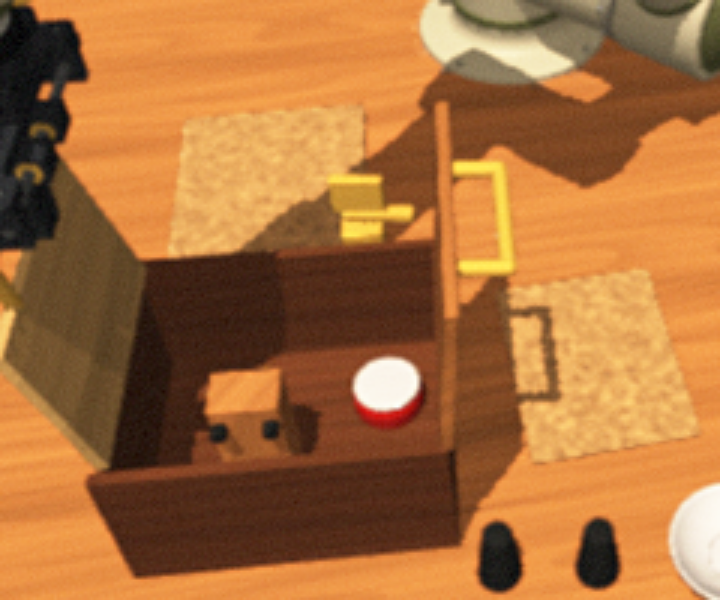

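```bash
python3 - <<'E'
from h import *
m=manip.camera_model('scene')
a=np.radians(-5.7);ex=np.array([np.cos(a),np.sin(a)]);ey=np.array([-np.sin(a),np.cos(a)]);O=np.array([.5685,-.2847])
p,d=manip.capture('scene');c=cloud(m,d)
for u,v in [(148.5,253),(174,253),(177,267),(149,268),(161.7,260)]:
    X=onplane(m,[[u,v]],.108)[0];print(X.round(4),'loc',((X[:2]-O)@ex).round(4),((X[:2]-O)@ey).round(4),c[int(v),int(u)].round(3))
# leaf under angle
for u,v in [(95,240),(105,260),(110,225),(118,245)]:
    X=c[v,u];print((u,v),((X[:2]-O)@ex).round(4),((X[:2]-O)@ey).round(4),X[2].round(4))
E
```

```text
[ 0.5556 -0.3367  0.108 ] loc -0.0076 -0.053 [ 0.472 -0.36   0.008]
[ 0.5678 -0.2773  0.108 ] loc -0.0015 0.0073 [ 0.487 -0.291  0.009]
[ 0.6106 -0.2719  0.108 ] loc 0.0407 0.0169 [ 0.567 -0.28   0.05 ]
[ 0.6006 -0.3352  0.108 ] loc 0.0369 -0.047 [ 0.598 -0.336  0.105]
[ 0.583  -0.3062  0.108 ] loc 0.0166 -0.02 [ 1.194 -0.169  0.87 ]
(95, 240) 0.0488 -0.1273 0.2331
(105, 260) 0.0693 -0.1158 0.191
(110, 225) -0.0248 -0.1203 0.1966
(118, 245) 0.0023 -0.109 0.1575
```

```bash
python3 - <<'E'
from h import *
rel([.5834,-.3063,.20],-95.7)
E
```

```text
t 17.05 pos [ 0.555  -0.4075  0.2502] yaw -96.08 F [0.6 0.8 0. ] w 0.0004 q [-46.  35.  44.   0. 100. -40.]
  travel cm [-10.37   5.02   1.68] turn -0.007 (dyaw 0.4)
```

Call:
{"name": "step_arm", "arguments": {
  "targets": [
    {"travel":[-4,0,0.5],"turn":0},
    {"travel":[-8,1,1.5],"turn":0},
    {"travel":[-10.4,4,1.7],"turn":0},
    {"travel":[-10.4,5,1.7],"turn":0}
  ],
  "fingers": 0.85
}}

```text
t: 17.45
tool_pos: [0.5838, -0.3018, 0.1984]
ee_rot: [-89.3, -0.0, -95.8]
ft_force: [0.1, 0.8, 0.6]
gripper_width: 0.0305
```

Call:
{"name": "step_arm", "arguments": {
  "targets": [
    {"travel":[0,0,0],"turn":0},
    {"travel":[0,0,0],"turn":0},
    {"travel":[0,0,0],"turn":0}
  ]
}}

```text
t: 17.75
tool_pos: [0.5839, -0.303, 0.1996]
ee_rot: [-89.2, -0.1, -95.9]
ft_force: [0.4, 0.1, 0.1]
gripper_width: 0.0543
```

```bash
python3 - <<'E'
from h import *
p,d=manip.capture('wrist');m=manip.camera_model('wrist');np.savez('pics/w14.npz',p=p,d=d,**{k:np.array(v) for k,v in m.items()})
cv2.imwrite('pics/w14.png',p[:,:,::-1])
E
```

```text
(no output)
```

View pics/w14.png

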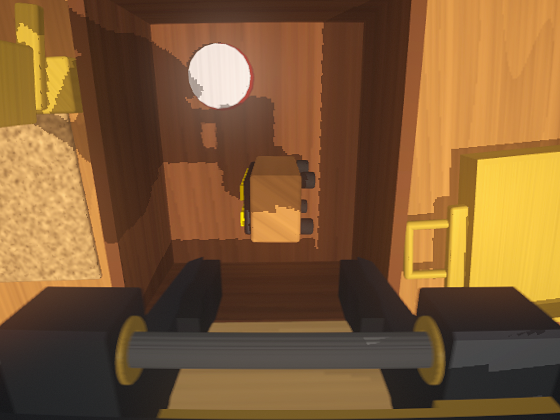

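```bash
python3 - <<'E'
from h import *
z=np.load('pics/w14.npz');m={k:z[k] for k in['intrinsics','distortion','R','t']};p,d=z['p'],z['d']
c=cloud(m,d);Z=c[...,2]
k=np.zeros(Z.shape,np.uint8);k[150:250,235:325]=1
k&=((Z>.100)&(Z<.118)).astype(np.uint8)
k=cv2.morphologyEx(k,cv2.MORPH_OPEN,np.ones((3,3)))
v,u=np.nonzero(k);X=c[v,u]*1000;r=cv2.minAreaRect(X[:,:2].astype(np.float32));print([np.round(q,1) for q in r],np.median(X[:,2]),len(u),u.min(),u.max(),v.min(),v.max())
f=lambda u,v:c[v,u].round(3)
print('feet',f(308,180),f(307,225),f(304,206),'brist',f(247,190),f(243,215))
rel([r[0][0]/1000,r[0][1]/1000,.047],-95.7)
E
```

```text
[array([ 579.1, -307.3]), array([56.4, 44.9]), np.float64(82.4)] 107.05572781375244 3713 244 301 173 242
feet [ 0.61  -0.29   0.092] [ 0.606 -0.328  0.093] [ 0.608 -0.329  0.034] brist [ 0.561 -0.291  0.101] [ 0.555 -0.312  0.097]
t 17.8 pos [ 0.5838 -0.303   0.1995] yaw -95.9 F [-0.6  0.5  0.4] w 0.0585 q [-38.  33.  57.   0.  90. -32.]
  travel cm [ 0.45 15.24 -0.64] turn -0.003 (dyaw 0.2)
```

```bash
python3 - <<'E'
from h import *
rel([.577,-.306,.047],-97.6)
E
```

```text
t 17.8 pos [ 0.5838 -0.303   0.1995] yaw -95.9 F [-0.6  0.5  0.4] w 0.0585 q [-38.  33.  57.   0.  90. -32.]
  travel cm [ 0.34 15.24 -0.86] turn 0.03 (dyaw -1.7)
```

Call:
{"name": "step_arm", "arguments": {
  "targets": [
    {"travel":[0.3,2,-0.8],"turn":0.03},
    {"travel":[0.3,5,-0.8],"turn":0.03},
    {"travel":[0.3,8,-0.8],"turn":0.03},
    {"travel":[0.3,9,-0.8],"turn":0.03}
  ]
}}

```text
t: 18.2
tool_pos: [0.5758, -0.3056, 0.1071]
ee_rot: [-89.4, 0.0, -97.7]
ft_force: [-0.7, -0.9, -0.4]
gripper_width: 0.075
```

```bash
python3 - <<'E'
from h import *
p,d=manip.capture('wrist');m=manip.camera_model('wrist');np.savez('pics/w15.npz',p=p,d=d,**{k:np.array(v) for k,v in m.items()})
cv2.imwrite('pics/w15.png',p[:,:,::-1])
rel([.577,-.306,.047],-97.6)
E
```

```text
t 18.25 pos [ 0.5759 -0.3055  0.1069] yaw -97.66 F [ 0.2  0.5 -0.9] w 0.0747 q [-38.  36.  66.   0.  77. -31.]
  travel cm [0.04 5.99 0.06] turn -0.001 (dyaw 0.1)
```

View pics/w15.png

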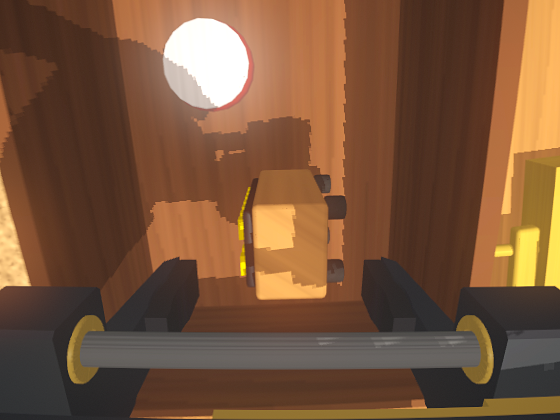

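```bash
python3 - <<'E'
from h import *
z=np.load('pics/w15.npz');m={k:z[k] for k in['intrinsics','distortion','R','t']};c=cloud(m,z['d'])
s=manip.read_state();R=Ro.from_euler('xyz',s['ee_rot'],degrees=True).as_matrix();p=np.array(s['tool_pos'])
for off in(-.03,.03):
  for zz in (.138,.108,.095): 
    X=p+R[:,2]*off;X[2]=zz;print(off,zz,proj(m,X)[0].round(0))
k=np.zeros(c.shape[:2],np.uint8);k[150:310,235:350]=1
k&=((c[...,2]>.100)&(c[...,2]<.116)).astype(np.uint8);k=cv2.morphologyEx(k,cv2.MORPH_OPEN,np.ones((3,3)))
v,u=np.nonzero(k);X=c[v,u]*1000;r=cv2.minAreaRect(X[:,:2].astype(np.float32));print([np.round(q,1) for q in r],np.median(X[:,2]))
print('feet',[(c[v,u]*1000).round() for u,v in [(340,200),(340,213),(336,264),(336,276),(338,207),(334,270)]])
E
```

```text
-0.03 0.138 [212. 280.]
-0.03 0.108 [222. 253.]
-0.03 0.095 [225. 244.]
0.03 0.138 [346. 280.]
0.03 0.108 [335. 253.]
0.03 0.095 [332. 243.]
[array([ 579.4, -307.2]), array([56.1, 45.2]), np.float64(83.4)] 107.00259225641575
feet [array([ 613., -286.,   92.]), array([ 612., -293.,   94.]), array([ 608., -325.,   90.]), array([ 606., -330.,   95.]), array([ 611., -289.,   94.]), array([ 606., -327.,   93.])]
```

Call:
{"name": "step_arm", "arguments": {
  "targets": [
    {"travel":[-0.1,1.5,0],"turn":0},
    {"travel":[-0.1,3,0],"turn":0},
    {"travel":[-0.1,4.5,0],"turn":0},
    {"travel":[-0.1,5.7,0],"turn":0},
    {"travel":[-0.1,5.8,0],"turn":0}
  ]
}}

```text
t: 18.75
tool_pos: [0.5765, -0.3047, 0.0485]
ee_rot: [-89.4, 0.1, -97.7]
ft_force: [-0.6, -0.2, 0.8]
gripper_width: 0.0749
```

Call:
{"name": "step_arm", "arguments": {
  "targets": [
    {"travel":[0,0,0],"turn":0},
    {"travel":[0,0,0],"turn":0},
    {"travel":[0,0,0],"turn":0},
    {"travel":[0,0,0],"turn":0}
  ],
  "fingers": 0,
  "newtons": 20
}}

```text
t: 19.15
tool_pos: [0.577, -0.305, 0.0492]
ee_rot: [-89.4, 0.0, -97.7]
ft_force: [1.4, -0.2, 0.4]
gripper_width: 0.0456
```

Call:
{"name": "step_arm", "arguments": {
  "targets": [
    {"travel":[0,0,0],"turn":0},
    {"travel":[0,-0.5,0],"turn":0},
    {"travel":[0,-1.5,0],"turn":0},
    {"travel":[0,-2.5,0],"turn":0}
  ]
}}

```text
t: 19.55
tool_pos: [0.5766, -0.3049, 0.075]
ee_rot: [-89.4, 0.0, -97.7]
ft_force: [0.3, 0.1, -4.0]
gripper_width: 0.0453
```

```bash
python3 - <<'E'
from h import *
p,d=manip.capture('wrist');m=manip.camera_model('wrist');np.savez('pics/w16.npz',p=p,d=d,**{k:np.array(v) for k,v in m.items()})
cv2.imwrite('pics/w16.png',p[:,:,::-1]);s=manip.read_state();print(s['t'],s['ft_force'],s['gripper_width'])
E
```

```text
19.6 [ 0.88401992 -0.37014424 -2.19927353] 0.0456314885485212
```

View pics/w16.png

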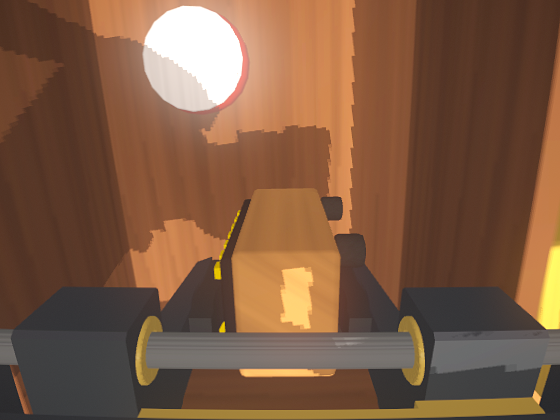

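Call:
{"name": "step_arm", "arguments": {
  "targets": [
    {"travel":[0,-4,0],"turn":0},
    {"travel":[0,-9,0],"turn":0},
    {"travel":[0,-14,0],"turn":0},
    {"travel":[0,-19,0],"turn":0},
    {"travel":[0,-24,0],"turn":0}
  ],
  "newtons": 25
}}

```text
t: 20.1
tool_pos: [0.5735, -0.3043, 0.3199]
ee_rot: [-89.2, -0.1, -97.7]
ft_force: [0.7, -0.5, -3.2]
gripper_width: 0.0453
```

```bash
python3 - <<'E'
from h import *
rel([.485,-.014,.36],-97.6)
E
```

```text
t 20.1 pos [ 0.5735 -0.3043  0.3199] yaw -97.67 F [ 0.7 -0.5 -3.2] w 0.0453 q [-39.  30.  43.   0. 106. -31.]
  travel cm [-27.58  -4.24 -12.59] turn -0.001 (dyaw 0.1)
```

Call:
{"name": "step_arm", "arguments": {
  "targets": [
    {"travel":[-1,-3.5,-1.5],"turn":0},
    {"travel":[-4.5,-4.5,-4],"turn":0},
    {"travel":[-9,-4.5,-6],"turn":0},
    {"travel":[-13.4,-4.5,-8],"turn":0},
    {"travel":[-18,-4.5,-9.5],"turn":0}
  ]
}}

```text
t: 20.6
tool_pos: [0.5013, -0.1113, 0.3639]
ee_rot: [-89.1, -0.1, -97.7]
ft_force: [0.8, 0.5, -4.5]
gripper_width: 0.0455
```

```bash
python3 - <<'E'
from h import *
rel([.485,-.014,.20],-97.6)
E
```

```text
t 20.6 pos [ 0.5013 -0.1113  0.3639] yaw -97.72 F [ 0.8  0.5 -4.5] w 0.0455 q [-26.  14.  61.   0. 104. -18.]
  travel cm [-9.46 16.33 -3.17] turn -0.002 (dyaw 0.1)
```

Call:
{"name": "step_arm", "arguments": {
  "targets": [
    {"travel":[-4.8,0,-1.5],"turn":0},
    {"travel":[-9.4,0,-3.1],"turn":0},
    {"travel":[-9.4,5,-3.1],"turn":0},
    {"travel":[-9.4,10,-3.1],"turn":0},
    {"travel":[-9.4,15,-3.1],"turn":0}
  ]
}}

```text
t: 21.1
tool_pos: [0.485, -0.014, 0.2125]
ee_rot: [-89.0, -0.1, -97.7]
ft_force: [0.8, 0.0, -3.8]
gripper_width: 0.0451
```

```bash
python3 - <<'E'
from h import *
rel([.485,-.014,.055],-97.6)
p,d=manip.capture('scene');cv2.imwrite('pics/s17.png',cv2.resize(p[120:340,80:360],None,fx=2.7,fy=2.7)[:,:,::-1])
E
```

```text
t 21.1 pos [ 0.485  -0.014   0.2125] yaw -97.66 F [ 0.8  0.  -3.8] w 0.0451 q [-16.  15.  84.   0.  80.  -8.]
  travel cm [-0.03 15.75 -0.28] turn -0.001 (dyaw 0.1)
```

View pics/s17.png

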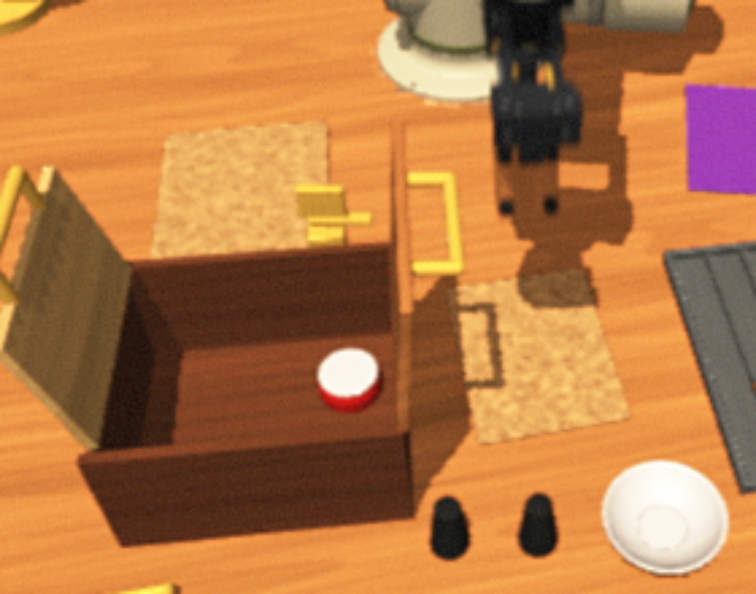

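Call:
{"name": "step_arm", "arguments": {
  "targets": [
    {"travel":[0,4.5,0],"turn":0},
    {"travel":[0,9,0],"turn":0},
    {"travel":[0,13,0],"turn":0},
    {"travel":[0,15,0],"turn":0},
    {"travel":[0,15.7,0],"turn":0}
  ]
}}

```text
t: 21.65
tool_pos: [0.4814, -0.0132, 0.0469]
ee_rot: [-90.0, 0.0, -97.7]
ft_force: [-0.5, 11.2, 32.1]
gripper_width: 0.0453
```

Call:
{"name": "step_arm", "arguments": {
  "targets": [
    {"travel":[0,0.2,0],"turn":0},
    {"travel":[0,0.5,0],"turn":0},
    {"travel":[0,0.7,0],"turn":0}
  ]
}}

```text
t: 21.95
tool_pos: [0.4824, -0.0128, 0.0448]
ee_rot: [-89.8, 0.0, -97.7]
ft_force: [-15.9, 4.5, 42.9]
gripper_width: 0.0452
```

Call:
{"name": "step_arm", "arguments": {
  "targets": [
    {"travel":[0,-0.2,0],"turn":0},
    {"travel":[0,-0.3,0],"turn":0}
  ]
}}

```text
t: 22.15
tool_pos: [0.4841, -0.0132, 0.0502]
ee_rot: [-89.5, 0.0, -97.7]
ft_force: [0.2, 0.1, -3.9]
gripper_width: 0.0453
```

Call:
{"name": "step_arm", "arguments": {
  "targets": [
    {"travel":[0,0.1,0],"turn":0},
    {"travel":[0,0.2,0],"turn":0},
    {"travel":[0,0.2,0],"turn":0}
  ]
}}

```text
t: 22.45
tool_pos: [0.4841, -0.0133, 0.048]
ee_rot: [-89.5, 0.0, -97.7]
ft_force: [0.1, 0.7, -4.0]
gripper_width: 0.046
```

Call:
{"name": "step_arm", "arguments": {
  "targets": [
    {"travel":[0,0.1,0],"turn":0},
    {"travel":[0,0.15,0],"turn":0},
    {"travel":[0,0.15,0],"turn":0}
  ]
}}

```text
t: 22.75
tool_pos: [0.484, -0.0133, 0.0462]
ee_rot: [-89.6, 0.0, -97.7]
ft_force: [0.5, 0.9, -3.8]
gripper_width: 0.0454
```

Call:
{"name": "step_arm", "arguments": {
  "targets": [
    {"travel":[0,0.1,0],"turn":0},
    {"travel":[0,0.2,0],"turn":0},
    {"travel":[0,0.2,0],"turn":0}
  ]
}}

```text
t: 23.05
tool_pos: [0.4841, -0.0133, 0.0448]
ee_rot: [-89.5, -0.0, -97.7]
ft_force: [-1.9, 0.0, 4.9]
gripper_width: 0.0452
```

Call:
{"name": "step_arm", "arguments": {
  "targets": [
    {"travel":[0,0,0],"turn":0},
    {"travel":[0,0,0],"turn":0},
    {"travel":[0,0,0],"turn":0},
    {"travel":[0,0,0],"turn":0}
  ],
  "fingers": 0.9
}}

```text
t: 23.45
tool_pos: [0.4842, -0.0133, 0.0448]
ee_rot: [-89.5, -0.0, -97.7]
ft_force: [0.0, -0.0, -0.6]
gripper_width: 0.0748
```

Call:
{"name": "step_arm", "arguments": {
  "targets": [
    {"travel":[0,-2,0],"turn":0},
    {"travel":[0,-6,0],"turn":0},
    {"travel":[0,-10,0],"turn":0},
    {"travel":[0,-12,0],"turn":0}
  ]
}}

```text
t: 23.85
tool_pos: [0.484, -0.0134, 0.1679]
ee_rot: [-89.3, -0.0, -97.7]
ft_force: [-0.0, 0.7, -0.4]
gripper_width: 0.0793
```

```bash
python3 - <<'E'
from h import *
s=manip.read_state();print(s['t'],s['tool_pos'],s['gripper_width'])
p,d=manip.capture('wrist');m=manip.camera_model('wrist');np.savez('pics/w18.npz',p=p,d=d,**{k:np.array(v) for k,v in m.items()})
cv2.imwrite('pics/w18.png',p[:,:,::-1])
p,d=manip.capture('scene');cv2.imwrite('pics/s18.png',cv2.resize(p[120:340,80:360],None,fx=2.7,fy=2.7)[:,:,::-1])
E
```

```text
23.85 [ 0.48398023 -0.01336509  0.16787112] 0.07933474775156162
```

View pics/w18.png

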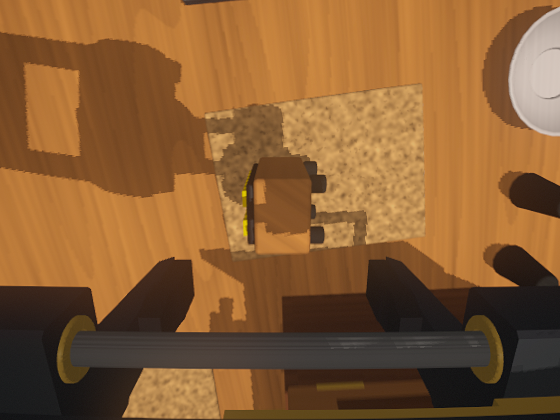

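View pics/s18.png

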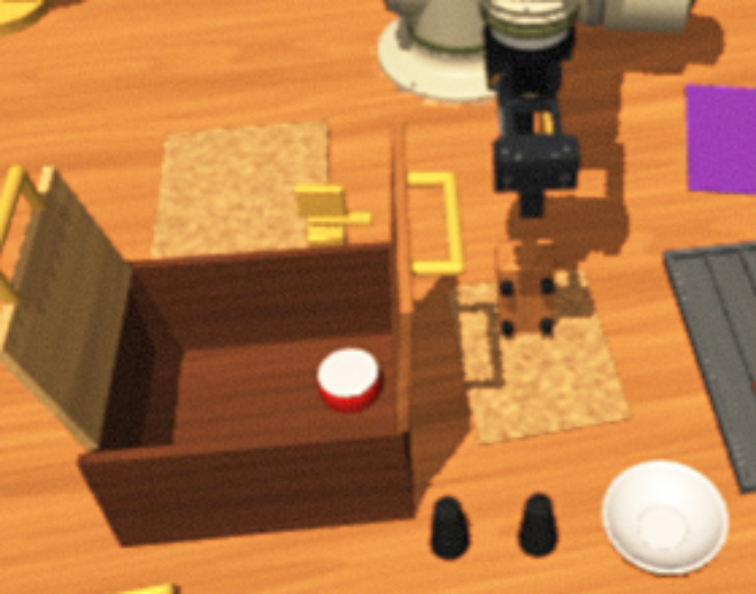

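Brush stands free on the mat (w18: top (282,205), feet to the right, toward +x). Next: measure it and take it by its ±y faces.

```bash
python3 - <<'E'
from h import *
z=np.load('pics/w18.npz');m={k:z[k] for k in['intrinsics','distortion','R','t']};c=cloud(m,z['d']);Z=c[...,2]
k=np.zeros(Z.shape,np.uint8);k[140:265,235:330]=1
k&=((Z>.098)&(Z<.116)).astype(np.uint8);k=cv2.morphologyEx(k,cv2.MORPH_OPEN,np.ones((3,3)))
v,u=np.nonzero(k);X=c[v,u]*1000;r=cv2.minAreaRect(X[:,:2].astype(np.float32));print([np.round(q,1) for q in r],np.median(X[:,2]))
print('feet',[(c[v,u]*1000).round() for u,v in [(318,183),(317,235)]])
rel([.482,-.014,.168],-7.6)
E
```

```text
[array([485.2, -14.4]), array([55.8, 45.6]), np.float64(82.0)] 106.99639056079226
feet [array([517.,   3.,  94.]), array([512., -37.,  93.])]
t 23.95 pos [ 0.4844 -0.0135  0.1674] yaw -97.67 F [ 0.7 -0.7 -0.1] w 0.0793 q [-16.  17.  89.   0.  73.  -8.]
  travel cm [ 0.08 -0.07 -0.23] turn -1.572 (dyaw 90.1)
```

Call:
{"name": "step_arm", "arguments": {
  "targets": [
    {"travel":[0,0,0],"turn":-0.15},
    {"travel":[0,0,0],"turn":-0.3},
    {"travel":[0,0,0],"turn":-0.45},
    {"travel":[0,0,0],"turn":-0.6},
    {"travel":[0,0,0.3],"turn":-0.75}
  ],
  "fingers": 0.95
}}

```text
t: 24.45
tool_pos: [0.4866, -0.0137, 0.166]
ee_rot: [-89.5, -0.5, -54.4]
ft_force: [-0.4, 0.3, -0.0]
gripper_width: 0.0835
```

Call:
{"name": "step_arm", "arguments": {
  "targets": [
    {"travel":[0,0,0],"turn":-0.15},
    {"travel":[0,0,0],"turn":-0.3},
    {"travel":[0,0,0],"turn":-0.45},
    {"travel":[0,0,0],"turn":-0.6},
    {"travel":[0,0,0],"turn":-0.75}
  ]
}}

```text
t: 24.95
tool_pos: [0.4861, -0.0136, 0.1645]
ee_rot: [-90.0, -0.5, -11.4]
ft_force: [0.1, 0.3, 0.5]
gripper_width: 0.0835
```

```bash
python3 - <<'E'
from h import *
rel([.4875,-.0147,.039],-8)
p,d=manip.capture('wrist');m=manip.camera_model('wrist');np.savez('pics/w19.npz',p=p,d=d,**{k:np.array(v) for k,v in m.items()})
cv2.imwrite('pics/w19.png',p[:,:,::-1])
E
```

```text
t 24.95 pos [ 0.4861 -0.0136  0.1645] yaw -11.39 F [0.1 0.3 0.5] w 0.0835 q [-16.  18.  89.   0.  73. -94.]
  travel cm [ 0.04 12.55 -0.09] turn -0.059 (dyaw 3.4)
```

View pics/w19.png

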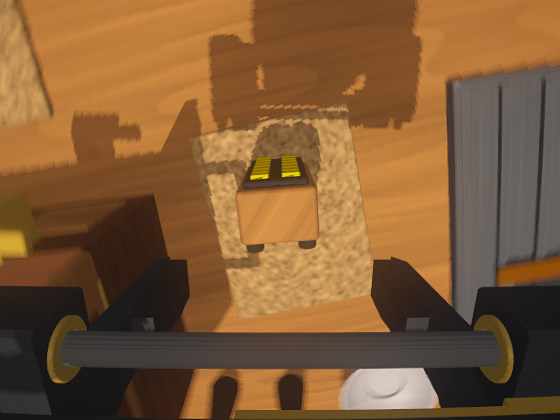

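Call:
{"name": "step_arm", "arguments": {
  "targets": [
    {"travel":[0,3,-0.1],"turn":-0.06},
    {"travel":[0,7,-0.1],"turn":-0.06},
    {"travel":[0,10.5,-0.1],"turn":-0.06},
    {"travel":[0,12.3,-0.1],"turn":-0.06},
    {"travel":[0,12.5,-0.1],"turn":-0.06}
  ]
}}

```text
t: 25.5
tool_pos: [0.4853, -0.0144, 0.0368]
ee_rot: [-90.0, -0.2, -7.7]
ft_force: [-0.4, -0.8, 0.9]
gripper_width: 0.0836
```

Call:
{"name": "step_arm", "arguments": {
  "targets": [
    {"travel":[0,0,0],"turn":0},
    {"travel":[0,0,0],"turn":0},
    {"travel":[0,0,0],"turn":0},
    {"travel":[0,0,0],"turn":0},
    {"travel":[0,0,0],"turn":0}
  ],
  "fingers": 0,
  "newtons": 4
}}

```text
t: 26.0
tool_pos: [0.4857, -0.0147, 0.0374]
ee_rot: [-90.0, -0.3, -7.7]
ft_force: [1.0, -2.5, 2.2]
gripper_width: 0.0561
```

```bash
python3 - <<'E'
from h import *
rel([.4875,-.0147,.039],-8)
p,d=manip.capture('wrist');cv2.imwrite('pics/w20.png',p[:,:,::-1])
E
```

```text
t 26.0 pos [ 0.4857 -0.0147  0.0374] yaw -7.68 F [ 1.  -2.5  2.2] w 0.0561 q [-16.  27.  99.   0.  54. -98.]
  travel cm [ 0.18 -0.15  0.02] turn 0.006 (dyaw -0.3)
```

View pics/w20.png

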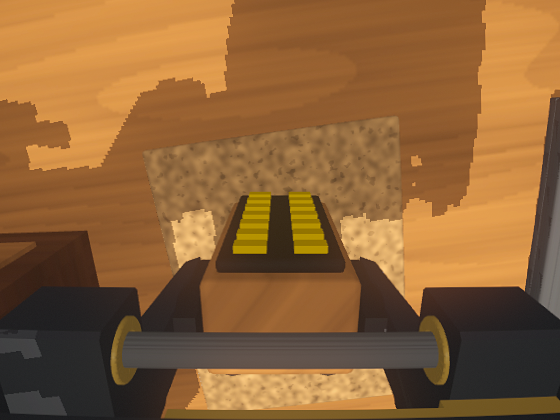

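Call:
{"name": "step_arm", "arguments": {
  "targets": [
    {"travel":[0.7,-0.1,0],"turn":0},
    {"travel":[1.5,-0.2,0],"turn":0},
    {"travel":[2.2,-0.2,0],"turn":0},
    {"travel":[3.0,-0.2,0],"turn":0},
    {"travel":[3.7,0,0],"turn":0}
  ]
}}

```text
t: 26.55
tool_pos: [0.5235, -0.0197, 0.0376]
ee_rot: [-90.0, -0.3, -7.7]
ft_force: [0.2, -0.7, 2.4]
gripper_width: 0.0558
```

```bash
python3 - <<'E'
from h import *
rel([.4857,-.0147,.0374],-7.7)
p,d=manip.capture('wrist');cv2.imwrite('pics/w21.png',p[:,:,::-1])
p,d=manip.capture('scene');cv2.imwrite('pics/s21.png',cv2.resize(p[170:300,200:340],None,fx=5,fy=4.5)[:,:,::-1])
E
```

```text
t 26.55 pos [ 0.5235 -0.0197  0.0376] yaw -7.67 F [ 0.2 -0.7  2.4] w 0.0558 q [-15.  30.  93.   0.  57. -98.]
  travel cm [-3.82 -0.   -0.01] turn 0.001 (dyaw -0.0)
```

View pics/s21.png

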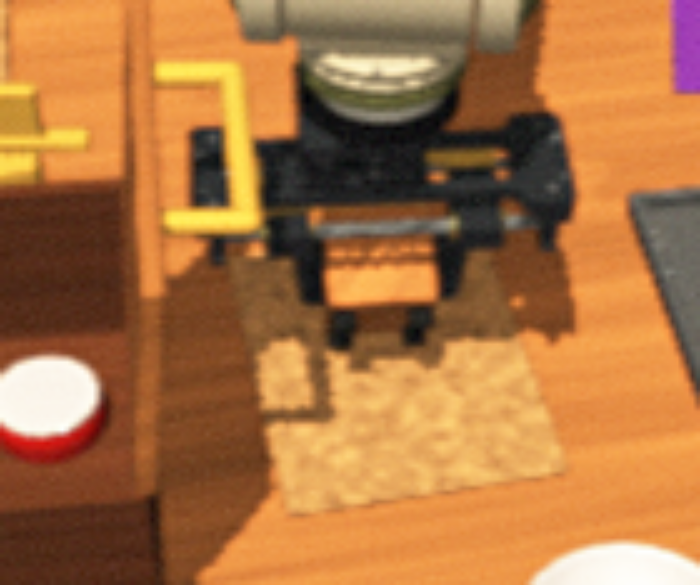

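View pics/w21.png

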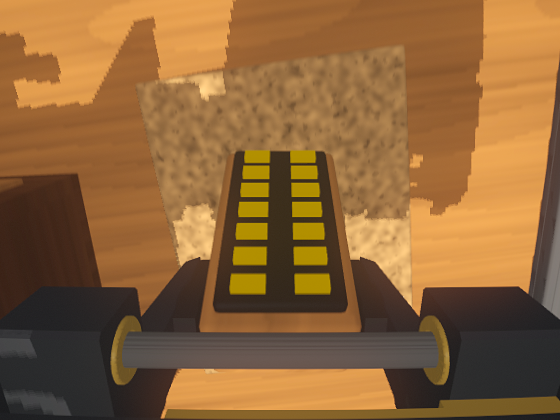

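Call:
{"name": "step_arm", "arguments": {
  "targets": [
    {"travel":[0.6,0.1,0],"turn":0},
    {"travel":[1.3,0.3,0],"turn":0},
    {"travel":[2.0,0.6,0],"turn":0},
    {"travel":[2.9,1.1,0],"turn":0},
    {"travel":[3.8,1.6,0],"turn":0}
  ]
}}

```text
t: 27.15
tool_pos: [0.5626, -0.025, 0.0213]
ee_rot: [-90.0, -0.4, -7.7]
ft_force: [0.6, 0.9, -1.2]
gripper_width: 0.0559
```

```bash
python3 - <<'E'
from h import *
rel([.4857,-.0147,.0374],-7.7)
p,d=manip.capture('wrist');cv2.imwrite('pics/w22.png',p[:,:,::-1])
E
```

```text
t 27.15 pos [ 0.5626 -0.025   0.0213] yaw -7.68 F [ 0.6  0.9 -1.2] w 0.0559 q [-15.  34.  87.   0.  58. -97.]
  travel cm [-7.75 -1.66 -0.01] turn 0.0 (dyaw -0.0)
```

View pics/w22.png

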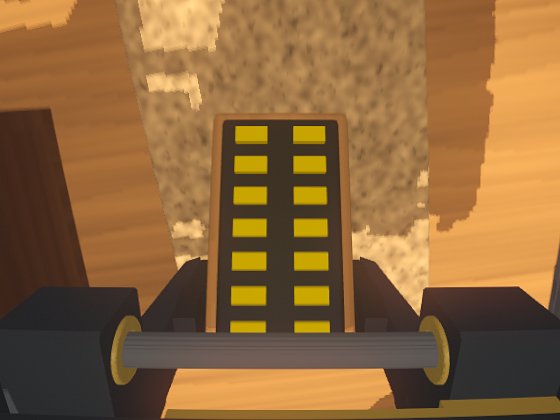

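Call:
{"name": "step_arm", "arguments": {
  "targets": [
    {"travel":[0.5,0.4,0],"turn":0},
    {"travel":[1,0.8,0],"turn":0},
    {"travel":[1.5,1.3,0],"turn":0},
    {"travel":[2,1.8,0],"turn":0},
    {"travel":[2.4,2.3,0],"turn":0}
  ]
}}

```text
t: 27.7
tool_pos: [0.5878, -0.0284, -0.0026]
ee_rot: [-90.0, -0.4, -7.7]
ft_force: [-1.8, 1.8, 6.3]
gripper_width: 0.0561
```

Call:
{"name": "step_arm", "arguments": {
  "targets": [
    {"travel":[0.2,0.3,0],"turn":0},
    {"travel":[0.4,0.6,0],"turn":0},
    {"travel":[0.6,0.9,0],"turn":0},
    {"travel":[0.6,0.9,0],"turn":0}
  ]
}}

```text
t: 28.1
tool_pos: [0.5943, -0.0292, -0.0119]
ee_rot: [-89.9, -0.4, -7.7]
ft_force: [1.7, 0.9, 1.8]
gripper_width: 0.0559
```

```bash
python3 - <<'E'
from h import *
rel([.4857,-.0147,.0374],-7.7)
p,d=manip.capture('wrist');cv2.imwrite('pics/w23.png',p[:,:,::-1])
p,d=manip.capture('scene');cv2.imwrite('pics/s23.png',cv2.resize(p[170:300,200:340],None,fx=5,fy=4.5)[:,:,::-1])
E
```

```text
t 28.1 pos [ 0.5943 -0.0292 -0.0119] yaw -7.72 F [1.7 0.9 1.8] w 0.0559 q [-14.  40.  83.   0.  57. -97.]
  travel cm [-1.091e+01 -5.020e+00 -1.000e-02] turn -0.0 (dyaw 0.0)
```

View pics/w23.png

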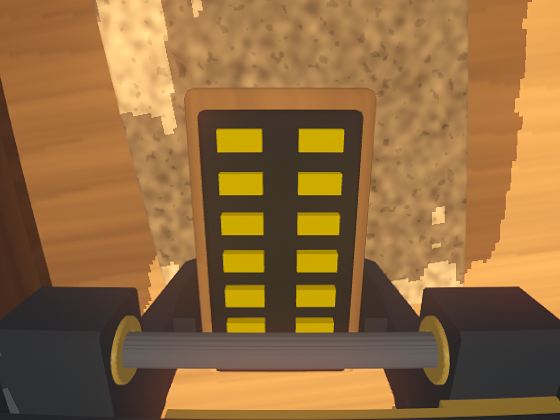

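View pics/s23.png

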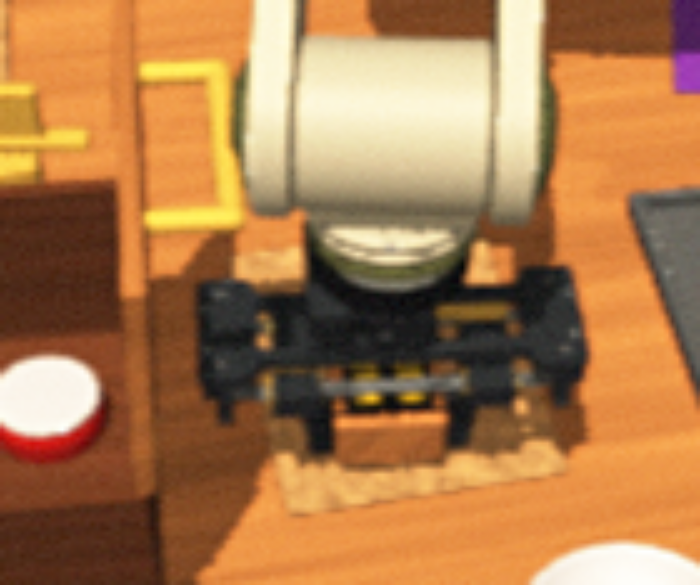

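Call:
{"name": "step_arm", "arguments": {
  "targets": [
    {"travel":[0,0,0],"turn":0},
    {"travel":[0,0,0],"turn":0},
    {"travel":[-0.5,0,0],"turn":0},
    {"travel":[-1.8,0,0],"turn":0},
    {"travel":[-3.1,0,0],"turn":0}
  ],
  "fingers": 0.8
}}

```text
t: 28.7
tool_pos: [0.5628, -0.0253, -0.0123]
ee_rot: [-90.0, -0.4, -7.7]
ft_force: [-0.7, 1.2, -0.7]
gripper_width: 0.0705
```

```bash
python3 - <<'E'
from h import *
rel([.4857,-.0147,.0374],-7.7)
p,d=manip.capture('wrist');m=manip.camera_model('wrist');cv2.imwrite('pics/w24.png',p[:,:,::-1]);c=cloud(m,d)
k=np.zeros(c.shape[:2],np.uint8);k[60:335,150:410]=1
hs=cv2.cvtColor(p,cv2.COLOR_RGB2HSV)
k&=((c[...,2]>.050)&(c[...,2]<.075)&(p.max(2)>0)).astype(np.uint8);k=cv2.morphologyEx(k,cv2.MORPH_OPEN,np.ones((3,3)))
v,u=np.nonzero(k);X=c[v,u]*1000;r=cv2.minAreaRect(X[:,:2].astype(np.float32));print([np.round(q,1) for q in r],np.median(X[:,2]),u.min(),u.max(),v.min(),v.max())
print([(c[v,u]*1000).round() for u,v in [(200,95),(360,95),(280,95),(280,200)]])
E
```

```text
t 28.7 pos [ 0.5628 -0.0253 -0.0123] yaw -7.74 F [-0.7  1.2 -0.7] w 0.0705 q [-15.  37.  89.   0.  54. -97.]
  travel cm [-7.74 -5.03  0.01] turn -0.001 (dyaw 0.0)
[array([538.5, -21.9]), array([92.6, 53.8]), np.float64(82.4)] 62.41702635274847 150 409 191 331
[array([484., -14., 162.]), array([487.,  20.,   4.]), array([483., -14.,   5.]), array([514., -18.,  55.])]
```

View pics/w24.png

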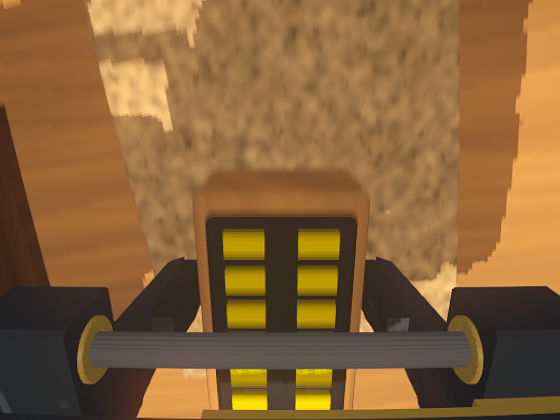

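Call:
{"name": "step_arm", "arguments": {
  "targets": [
    {"travel":[0,0,0],"turn":0},
    {"travel":[0,0,0],"turn":0},
    {"travel":[0,0,0],"turn":0},
    {"travel":[0,0,0],"turn":0}
  ],
  "fingers": 0,
  "newtons": 25
}}

```text
t: 29.15
tool_pos: [0.561, -0.0247, -0.0124]
ee_rot: [-90.0, -0.3, -7.7]
ft_force: [-0.9, 0.1, -0.5]
gripper_width: 0.056
```

Call:
{"name": "step_arm", "arguments": {
  "targets": [
    {"travel":[0,-0.5,0],"turn":0},
    {"travel":[0,-1.5,0.5],"turn":0},
    {"travel":[0,-4,2.5],"turn":0},
    {"travel":[0,-8,5],"turn":0}
  ]
}}

```text
t: 29.55
tool_pos: [0.5662, 0.025, 0.0674]
ee_rot: [-89.9, -0.1, -7.8]
ft_force: [2.2, 0.1, -2.7]
gripper_width: 0.0556
```

```bash
python3 - <<'E'
from h import *
rel([.52,.29,.10],-5)
p,d=manip.capture('top');m=manip.camera_model('top');np.savez('pics/t25.npz',p=p,d=d)
cv2.imwrite('pics/t25.png',p[:,:,::-1])
E
```

```text
t 29.55 pos [0.5662 0.025  0.0674] yaw -7.82 F [ 2.2  0.1 -2.7] w 0.0556 q [ -9.  31.  84.   0.  65. -92.]
  travel cm [-8.18 -3.25 25.63] turn -0.049 (dyaw 2.8)
```

View pics/t25.png

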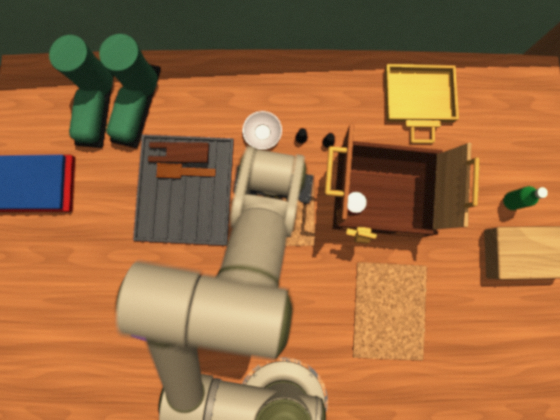

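```bash
python3 - <<'E'
from h import *
p,d=load('pics/top0.npz');m=manip.camera_model('top')
hs=cv2.cvtColor(p,cv2.COLOR_RGB2HSV).astype(int)
k=((hs[...,1]<90)&(hs[...,0]<35)&(hs[...,2]<115)).astype(np.uint8)
b=np.zeros_like(k);b[130:250,130:240]=1;k*=b
k=cv2.morphologyEx(k,cv2.MORPH_OPEN,np.ones((3,3)));k=cv2.morphologyEx(k,cv2.MORPH_CLOSE,np.ones((9,9)))
cs=max(cv2.findContours(k,0,2)[0],key=cv2.contourArea);print(cv2.boundingRect(cs))
for z in (.0,.016):
    X=onplane(m,cs.reshape(-1,2).astype(float),z)*1000;r=cv2.minAreaRect(X[:,:2].astype(np.float32));print(z,[np.round(q,1) for q in r])
E
```

```text
(134, 135, 99, 110)
0.0 [array([581.5, 277.6]), array([262.8, 298.8]), np.float64(87.1)]
0.016 [array([579. , 274.3]), array([259.6, 295.2]), np.float64(87.1)]
```

```bash
python3 - <<'E'
from h import *
rel([.504,.279,.11],-2.9)
E
```

```text
t 29.6 pos [0.5699 0.0284 0.0752] yaw -7.65 F [2.  4.  3.8] w 0.0553 q [ -9.  31.  83.   0.  65. -92.]
  travel cm [-9.82 -3.56 23.97] turn -0.083 (dyaw 4.8)
```

Call:
{"name": "step_arm", "arguments": {
  "targets": [
    {"travel":[-1.8,-1.5,4],"turn":-0.02},
    {"travel":[-3.6,-3,8.4],"turn":-0.04},
    {"travel":[-5.6,-3.6,13],"turn":-0.06},
    {"travel":[-7.6,-3.6,17.6],"turn":-0.083},
    {"travel":[-9,-3.6,22],"turn":-0.083}
  ]
}}

```text
t: 30.1
tool_pos: [0.5084, 0.2604, 0.1114]
ee_rot: [-89.9, -0.9, -2.9]
ft_force: [1.0, 0.8, -3.9]
gripper_width: 0.0559
```

Call:
{"name": "step_arm", "arguments": {
  "targets": [
    {"travel":[-0.8,0,2],"turn":0},
    {"travel":[-0.8,0,2],"turn":0},
    {"travel":[-0.8,0,2],"turn":0}
  ]
}}

```text
t: 30.4
tool_pos: [0.5014, 0.2809, 0.1116]
ee_rot: [-89.9, -0.9, -2.8]
ft_force: [-0.5, 0.5, -3.4]
gripper_width: 0.056
```

```bash
python3 - <<'E'
from h import *
rel([.504,.279,.11],-2.9)
p,d=manip.capture('wrist');m=manip.camera_model('wrist');np.savez('pics/w26.npz',p=p,d=d,**{k:np.array(v) for k,v in m.items()})
cv2.imwrite('pics/w26.png',p[:,:,::-1])
E
```

```text
t 30.4 pos [0.5014 0.2809 0.1116] yaw -2.81 F [-0.5  0.5 -3.4] w 0.056 q [ 18.  29.  80.  -0.  71. -70.]
  travel cm [ 0.27  0.17 -0.18] turn 0.001 (dyaw -0.1)
```

View pics/w26.png

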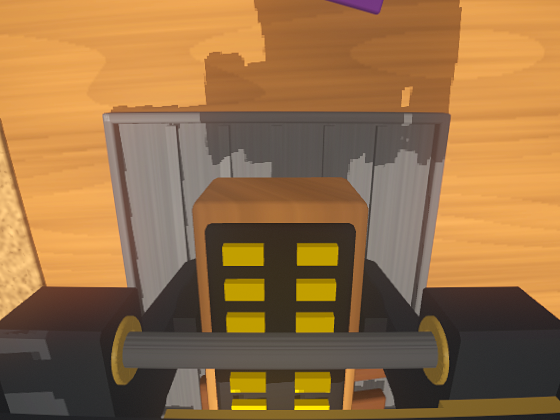

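```bash
python3 - <<'E'
from h import *
z=np.load('pics/w26.npz');m={k:z[k] for k in['intrinsics','distortion','R','t']};p,d=z['p'],z['d'];c=cloud(m,d)
cv2.imwrite('pics/c26.png',cv2.resize(p[100:200,95:465],None,fx=2.1,fy=5,interpolation=cv2.INTER_CUBIC)[:,:,::-1])
# height profile vs y, averaged along tray direction
reg=np.zeros(d.shape,bool);reg[128:176,118:442]=1
X=c[reg];a=np.radians(-2.9)
yl=(X[:,:2]-[.504,.279])@[-np.sin(a),np.cos(a)]
for y in np.arange(-.13,.131,.004):
    s=abs(yl-y)<.002
    if s.sum()>10: print(int(y*1000),(np.median(X[s,2])*1000).round(1),s.sum(),end=' | ')
print()
# rim corners
print([(onplane(m,[[u,v]],.016)[0]*1000).round(1) for u,v in [(104,114),(449,115),(120,240),(438,200)]])
E
```

```text
-122 6.1 398 | -118 5.2 231 | -113 5.2 233 | -109 5.2 242 | -105 5.2 241 | -101 5.2 241 | -97 5.3 244 | -93 5.3 233 | -89 5.2 251 | -85 9.9 127 | -81 11.2 247 | -77 10.5 347 | -73 5.2 247 | -69 5.2 238 | -65 5.2 240 | -61 5.2 243 | -57 5.2 243 | -53 5.2 246 | -49 5.2 242 | -45 6.7 187 | -41 11.2 246 | -37 10.6 299 | -33 5.4 244 | -29 5.3 241 | -25 5.3 244 | -21 5.3 246 | -17 5.3 246 | -13 5.3 242 | -9 5.3 238 | -5 5.8 239 | -1 11.3 239 | 2 11.2 343 | 6 5.3 243 | 10 5.3 241 | 14 5.3 239 | 18 5.3 235 | 22 5.3 246 | 26 5.4 244 | 30 5.4 242 | 34 6.0 291 | 38 11.4 250 | 42 11.2 190 | 46 5.3 238 | 50 5.2 246 | 54 5.3 249 | 58 5.3 241 | 62 5.3 241 | 66 5.3 241 | 70 5.2 246 | 74 6.0 340 | 78 11.4 254 | 82 11.2 191 | 86 5.5 181 | 90 5.3 244 | 94 5.3 240 | 98 5.4 244 | 102 5.3 239 | 106 5.4 241 | 110 5.4 232 | 114 5.3 244 | 118 5.4 241 | 122 12.6 488 | 126 15.3 57 | 
[array([428.9, 154.5,  16. ]), array([442.6, 408.7,  16. ]), array([529. , 147.7,  16. ]), array([508. , 405.8,  16. ])]
```

View pics/c26.png

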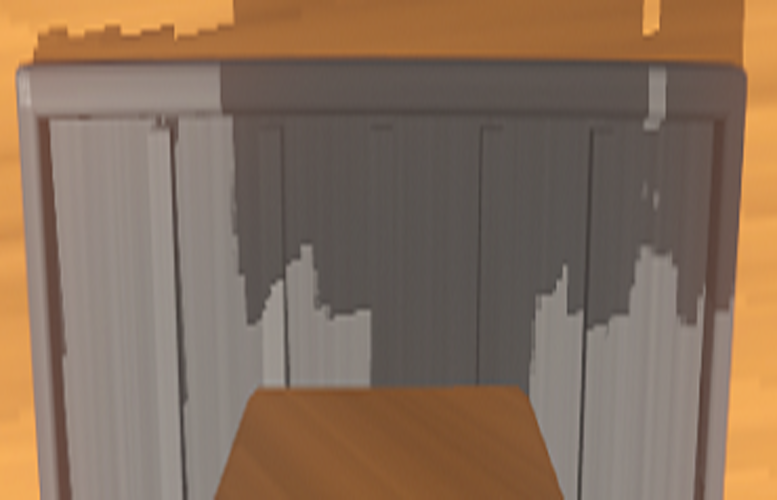

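```bash
python3 - <<'E'
from h import *
z=np.load('pics/w26.npz');m={k:z[k] for k in['intrinsics','distortion','R','t']};p,d=z['p'],z['d'];c=cloud(m,d)
a=np.radians(-3.0);ex=np.array([np.cos(a),np.sin(a)]);ey=np.array([-np.sin(a),np.cos(a)])
for v in (200,215,225,260,290):
    row=c[v,150:410];ok=(row[:,2]>.1)&(row[:,2]<.2);i=np.nonzero(ok)[0]
    L=[((row[j,:2]-[.504,.279])@ey*1000).round(1) for j in (i[0],i[-1])];print(v,i[0]+150,i[-1]+150,L,row[i[0],2].round(3),row[i[-1],2].round(3),((row[i[0],:2]-[.504,.279])@ex*1000).round(1))
for u in (215,280,350): print([(c[v,u]*1000).round(0) for v in (183,195,210)])
rel([.504,.279,.11],-3.0)
E
```

```text
200 196 363 [np.float64(-25.8), np.float64(27.6)] 0.176 0.176 -49.2
215 193 367 [np.float64(-26.3), np.float64(28.5)] 0.179 0.179 -45.3
225 194 366 [np.float64(-26.0), np.float64(28.6)] 0.18 0.179 -42.3
260 190 370 [np.float64(-38.2), np.float64(40.6)] 0.144 0.144 -12.4
290 162 397 [np.float64(-42.5), np.float64(44.3)] 0.17 0.17 -12.8
[array([453., 258., 155.]), array([453., 261., 171.]), array([456., 262., 180.])]
[array([455., 283., 154.]), array([455., 283., 171.]), array([457., 283., 180.])]
[array([494., 338.,   4.]), array([456., 306., 171.]), array([458., 304., 181.])]
t 30.45 pos [0.5017 0.2802 0.1115] yaw -2.89 F [-0.1  0.5 -3.4] w 0.0557 q [ 18.  29.  80.  -0.  71. -70.]
  travel cm [ 0.24  0.16 -0.11] turn 0.002 (dyaw -0.1)
```

Call:
{"name": "step_arm", "arguments": {
  "targets": [
    {"travel":[0.1,3,-0.1],"turn":0},
    {"travel":[0.1,6,-0.1],"turn":0},
    {"travel":[0.1,8.5,-0.1],"turn":0},
    {"travel":[0.1,9.5,-0.1],"turn":0},
    {"travel":[0.1,9.6,-0.1],"turn":0}
  ]
}}

```text
t: 30.95
tool_pos: [0.5042, 0.2782, 0.0149]
ee_rot: [-90.0, -0.8, -3.0]
ft_force: [-0.8, -0.3, -3.5]
gripper_width: 0.0559
```

```bash
python3 - <<'E'
from h import *
rel([.504,.279,-.0121],-3.0)
p,d=manip.capture('wrist');m=manip.camera_model('wrist');c=cloud(m,d)
cv2.imwrite('pics/w27.png',p[:,:,::-1])
E
```

```text
t 30.95 pos [0.5042 0.2782 0.0149] yaw -2.98 F [-0.8 -0.3 -3.5] w 0.0559 q [ 17.  36.  86.  -0.  58. -70.]
  travel cm [-0.06  2.7   0.07] turn 0.0 (dyaw -0.0)
```

View pics/w27.png

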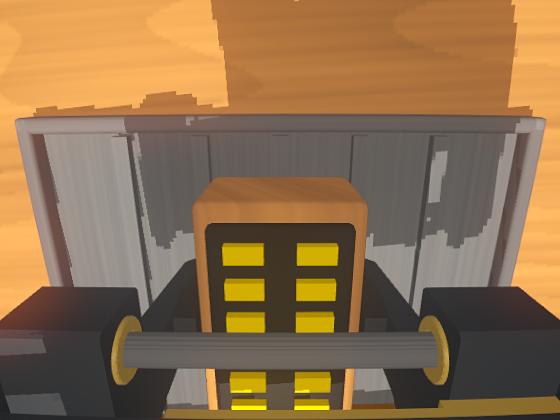

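Call:
{"name": "step_arm", "arguments": {
  "targets": [
    {"travel":[0,0.6,0.05],"turn":0},
    {"travel":[0,1.2,0.05],"turn":0},
    {"travel":[0,1.7,0.05],"turn":0},
    {"travel":[0,2.0,0.05],"turn":0},
    {"travel":[0,2.2,0.05],"turn":0}
  ]
}}

```text
t: 31.5
tool_pos: [0.5049, 0.2792, -0.0064]
ee_rot: [-89.9, -0.9, -2.9]
ft_force: [0.3, -0.4, -3.9]
gripper_width: 0.0558
```

Call:
{"name": "step_arm", "arguments": {
  "targets": [
    {"travel":[0,0.2,0],"turn":0},
    {"travel":[0,0.4,0],"turn":0},
    {"travel":[0,0.4,0],"turn":0}
  ]
}}

```text
t: 31.8
tool_pos: [0.5049, 0.2792, -0.0106]
ee_rot: [-89.9, -0.8, -2.9]
ft_force: [0.4, -1.0, -3.9]
gripper_width: 0.056
```

Call:
{"name": "step_arm", "arguments": {
  "targets": [
    {"travel":[0,0.1,0],"turn":0},
    {"travel":[0,0.15,0],"turn":0},
    {"travel":[0,0.15,0],"turn":0}
  ]
}}

```text
t: 32.1
tool_pos: [0.505, 0.2792, -0.0121]
ee_rot: [-89.9, -0.9, -2.9]
ft_force: [-0.7, 0.0, -4.7]
gripper_width: 0.0559
```

Call:
{"name": "step_arm", "arguments": {
  "targets": [
    {"travel":[0,0.1,0],"turn":0},
    {"travel":[0,0.15,0],"turn":0},
    {"travel":[0,0.15,0],"turn":0}
  ]
}}

```text
t: 32.4
tool_pos: [0.5052, 0.2792, -0.0124]
ee_rot: [-89.9, -0.9, -2.9]
ft_force: [-1.8, -1.0, 7.3]
gripper_width: 0.0556
```

Call:
{"name": "step_arm", "arguments": {
  "targets": [
    {"travel":[0,0,0],"turn":0},
    {"travel":[0,0,0],"turn":0},
    {"travel":[0,0,0],"turn":0}
  ],
  "fingers": 0.8
}}

```text
t: 32.7
tool_pos: [0.5054, 0.2792, -0.0123]
ee_rot: [-89.9, -0.9, -2.9]
ft_force: [-0.2, -0.6, -0.1]
gripper_width: 0.0703
```

Call:
{"name": "step_arm", "arguments": {
  "targets": [
    {"travel":[0,-1,0],"turn":0},
    {"travel":[0,-4,0],"turn":0},
    {"travel":[0,-8,0],"turn":0},
    {"travel":[0,-13,0],"turn":0},
    {"travel":[0,-17,0],"turn":0}
  ]
}}

```text
t: 33.2
tool_pos: [0.5026, 0.2792, 0.1611]
ee_rot: [-89.9, -1.1, -2.9]
ft_force: [0.5, -0.2, -0.0]
gripper_width: 0.0705
```

```bash
python3 - <<'E'
from h import *
rel([.504,.279,.11],-3.0)
p,d=manip.capture('wrist');m=manip.camera_model('wrist');np.savez('pics/w28.npz',p=p,d=d,**{k:np.array(v) for k,v in m.items()})
cv2.imwrite('pics/w28.png',p[:,:,::-1])
p,d=manip.capture('scene');cv2.imwrite('pics/s28.png',p[:,:,::-1])
cv2.imwrite('pics/s28c.png',cv2.resize(p[180:310,310:460],None,fx=5,fy=4.5)[:,:,::-1])
E
```

```text
t 33.2 pos [0.5026 0.2792 0.1611] yaw -2.94 F [ 0.5 -0.2 -0. ] w 0.0705 q [ 17.  26.  76.  -0.  77. -70.]
  travel cm [ 0.04  5.11 -0.03] turn 0.001 (dyaw -0.1)
```

View pics/w28.png

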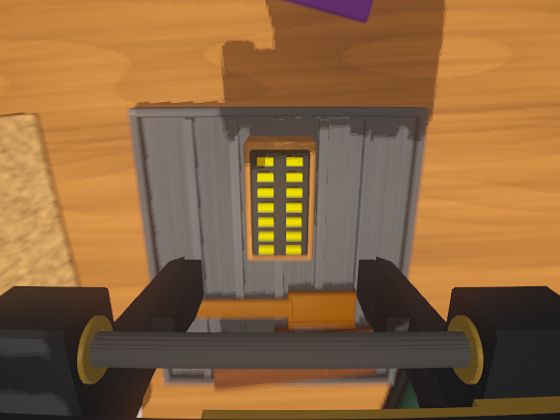

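View pics/s28c.png

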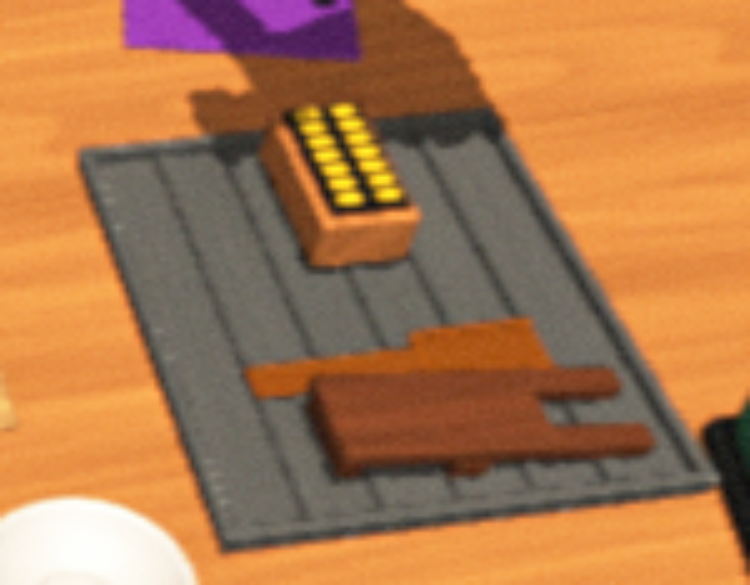

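View pics/s28.png

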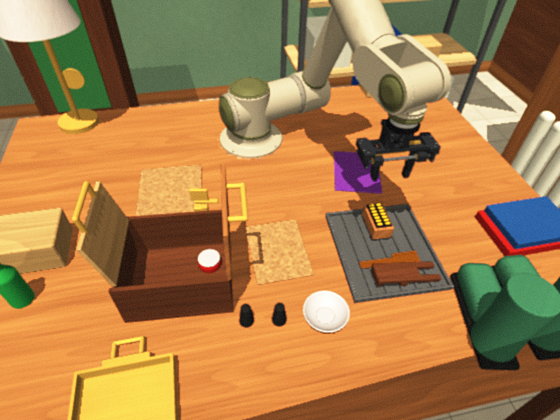

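```bash
python3 - <<'E'
from h import *
z=np.load('pics/w28.npz');m={k:z[k] for k in['intrinsics','distortion','R','t']};p,d=z['p'],z['d'];c=cloud(m,d)
k=np.zeros(d.shape,np.uint8);k[130:270,235:325]=1
for lo,hi,n in((.053,.0612,'block top'),(.0625,.075,'bristle')):
    q=(k>0)&(c[...,2]>lo)&(c[...,2]<hi);X=c[q]
    A=np.c_[X[:,:2]-X[:,:2].mean(0),np.ones(len(X))];s=np.linalg.lstsq(A,X[:,2],rcond=None)[0]
    print(n,len(X),'tilt deg',np.degrees(s[:2]).round(2),'z',s[2].round(4),[np.round(g,1) for g in cv2.minAreaRect((X[:,:2]*1000).astype(np.float32))])
t=manip.camera_model('top');pt,dt=manip.capture('top');ct=cloud(t,dt);np.savez('pics/t29.npz',p=pt,d=dt)
a=np.radians(-5.7);ex=np.array([np.cos(a),np.sin(a)]);ey=np.array([-np.sin(a),np.cos(a)]);O=np.array([.5685,-.2847])
X=ct[110:250,320:490].reshape(-1,3);L=np.c_[(X[:,:2]-O)@ex,(X[:,:2]-O)@ey,X[:,2]]
def fit(s,n):
    Y=L[s];
    for _ in range(4):
        co=np.polyfit(Y[:,2],Y[:,1],1);r=Y[:,1]-np.polyval(co,Y[:,2]);Y=Y[abs(r)<max(.003,2*r.std())]
    print(n,len(Y),'lean outward deg',np.degrees(np.arctan(co[0])).round(1),Y[:,2].min().round(3),Y[:,2].max().round(3))
fit((L[:,1]>.135)&(L[:,1]<.165)&(L[:,2]>.15)&(L[:,2]<.28)&(abs(L[:,0])<.09),'latched(+)')
fit((L[:,1]<-.105)&(L[:,1]>-.17)&(L[:,2]>.15)&(L[:,2]<.25)&(abs(L[:,0])<.09),'under(-)')
cv2.imwrite('pics/t29.png',cv2.resize(pt[110:250,310:490],None,fx=4.3,fy=4)[:,:,::-1])
E
```

```text
block top 204 tilt deg [ 2.83 -0.62] z 0.0585 [array([507.5, 280.3]), array([56.2, 93.4]), np.float64(87.0)]
bristle 7557 tilt deg [ 0.81 -0.05] z 0.0687 [array([510.8, 280.3]), array([55.2, 98.8]), np.float64(86.9)]
latched(+) 367 lean outward deg 1.1 0.151 0.28
under(-) 1661 lean outward deg -12.9 0.15 0.25
```

View pics/t29.png

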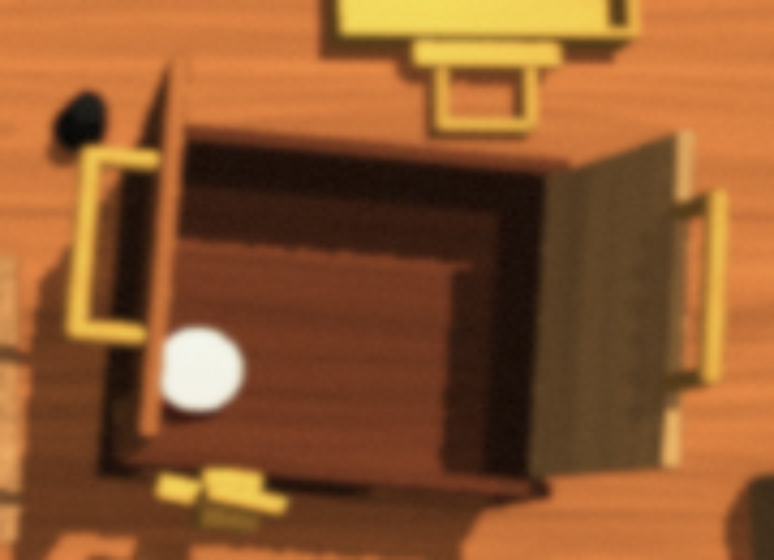

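```bash
python3 - <<'E'
from h import *
t=manip.camera_model('top');z=np.load('pics/t29.npz');pt,dt=z['p'],z['d'];ct=cloud(t,dt)
a=np.radians(-5.7);ex=np.array([np.cos(a),np.sin(a)]);ey=np.array([-np.sin(a),np.cos(a)]);O=np.array([.5685,-.2847])
z0=np.load('pics/top0.npz');c0=cloud(t,z0['d'])
f=lambda C,b:(lambda X:np.c_[(X[:,:2]-O)@ex,(X[:,:2]-O)@ey,X[:,2]])(C[b[1]:b[3],b[0]:b[2]].reshape(-1,3))
L=f(c0,(390,160,408,210));h0=L[(L[:,2]>.18)&(L[:,2]<.195)];print('shut handle',np.median(h0,0).round(4))
L=f(ct,(322,140,345,200));h1=L[(L[:,2]>.255)&(L[:,2]<.285)];h1=h1[abs(h1[:,0])<.04];print('open handle',np.median(h1,0).round(4),len(h1))
dy=np.median(h1,0)-np.median(h0,0);print(dy)
# arc: y = .132-.1398*cos(19.2+th)
for th in range(84,112,2):
    b=np.radians(19.2+th);print(th,round(.132-.1398*np.cos(b),4),round(.1398*np.sin(b)-.046,4),end=' | ')
E
```

```text
shut handle [-0.0052  0.0004  0.1849]
open handle [0.0003 0.1797 0.2694] 201
[0.00551093 0.17927047 0.0844497 ]
84 0.1639 0.0901 | 86 0.1687 0.0889 | 88 0.1733 0.0875 | 90 0.178 0.086 | 92 0.1826 0.0843 | 94 0.1871 0.0825 | 96 0.1915 0.0805 | 98 0.1959 0.0783 | 100 0.2002 0.076 | 102 0.2044 0.0736 | 104 0.2085 0.071 | 106 0.2126 0.0682 | 108 0.2165 0.0654 | 110 0.2204 0.0623 |
```

```bash
python3 - <<'E'
from h import *
rel([.5774,-.195,.31],-5.7)
E
```

```text
t 33.35 pos [0.5035 0.2795 0.1608] yaw -2.94 F [0.  0.6 0.3] w 0.0706 q [ 17.  26.  76.  -0.  77. -70.]
  travel cm [ 10.14 -14.88 -46.95] turn 0.048 (dyaw -2.8)
```

Call:
{"name": "step_arm", "arguments": {
  "targets": [
    {"travel":[0.5,-3.5,-3],"turn":0.01},
    {"travel":[1,-7,-6.5],"turn":0.02},
    {"travel":[2,-10.5,-10],"turn":0.03},
    {"travel":[3,-13.5,-13.8],"turn":0.04},
    {"travel":[4,-15,-18.2],"turn":0.05}
  ],
  "fingers": 0
}}

```text
t: 33.85
tool_pos: [0.531, 0.0942, 0.3125]
ee_rot: [-89.7, -1.3, -5.8]
ft_force: [0.7, -0.1, -0.6]
gripper_width: 0.0324
```

```bash
python3 - <<'E'
from h import *
rel([.5774,-.195,.31],-5.7)
E
```

```text
t 33.85 pos [0.531  0.0942 0.3125] yaw -5.77 F [ 0.7 -0.1 -0.6] w 0.0324 q [ -3.  17.  65.   0.  97. -87.]
  travel cm [  7.52   0.28 -28.31] turn -0.001 (dyaw 0.1)
```

Call:
{"name": "step_arm", "arguments": {
  "targets": [
    {"travel":[1.2,0,-4.7],"turn":0},
    {"travel":[2.4,0,-9.4],"turn":0},
    {"travel":[3.6,0,-14.1],"turn":0},
    {"travel":[4.8,0,-18.8],"turn":0},
    {"travel":[6.1,0,-23.5],"turn":0}
  ]
}}

```text
t: 34.35
tool_pos: [0.5677, -0.1477, 0.3115]
ee_rot: [-89.7, -1.2, -5.8]
ft_force: [1.1, 0.5, -0.1]
gripper_width: 0.0006
```

Call:
{"name": "step_arm", "arguments": {
  "targets": [
    {"travel":[1.4,0,-4.8],"turn":0},
    {"travel":[1.4,0,-4.8],"turn":0},
    {"travel":[1.4,4,-4.8],"turn":0},
    {"travel":[1.4,8,-4.8],"turn":0},
    {"travel":[1.4,8.5,-4.8],"turn":0}
  ]
}}

```text
t: 34.85
tool_pos: [0.5767, -0.195, 0.221]
ee_rot: [-89.4, -0.7, -5.8]
ft_force: [-0.4, 0.3, -0.1]
gripper_width: 0.0005
```

```bash
python3 - <<'E'
from h import *
a=np.radians(-5.7);ey=np.array([-np.sin(a),np.cos(a)]);O=np.array([.5685,-.2847])
s=manip.read_state();print('local y',(np.array(s['tool_pos'])[:2]-O)@ey)
rel([.5774,-.195,.225],-5.7)
p,d=manip.capture('wrist');m=manip.camera_model('wrist');cv2.imwrite('pics/w30.png',p[:,:,::-1])
E
```

```text
local y 0.09008385685031611
t 34.85 pos [ 0.5767 -0.195   0.221 ] yaw -5.77 F [-0.4  0.3 -0.1] w 0.0005 q [ -30.   27.   63.    1.   89. -114.]
  travel cm [ 0.08 -0.4   0.01] turn -0.001 (dyaw 0.1)
```

View pics/w30.png

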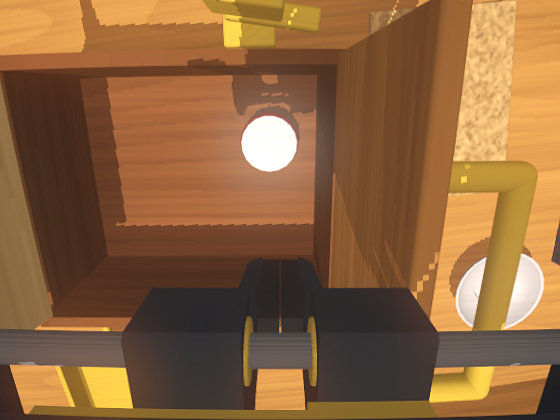

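Call:
{"name": "step_arm", "arguments": {
  "targets": [
    {"travel":[0,0,1.5],"turn":0},
    {"travel":[0,0,3],"turn":0},
    {"travel":[0,0,3.8],"turn":0},
    {"travel":[0,0,4.4],"turn":0},
    {"travel":[0,0,5],"turn":0}
  ]
}}

```text
t: 35.4
tool_pos: [0.5828, -0.1453, 0.2245]
ee_rot: [-89.5, -0.9, -5.7]
ft_force: [0.8, -3.5, -2.2]
gripper_width: 0.0005
```

```bash
python3 - <<'E'
from h import *
a=np.radians(-5.7);ex=np.array([np.cos(a),np.sin(a)]);ey=np.array([-np.sin(a),np.cos(a)]);O=np.array([.5685,-.2847])
s=manip.read_state();print('local y',(np.array(s['tool_pos'])[:2]-O)@ey,s['ft_force'])
p,d=manip.capture('wrist');m=manip.camera_model('wrist');cv2.imwrite('pics/w31.png',p[:,:,::-1]);c=cloud(m,d)
X=c[90:250,330:480].reshape(-1,3);L=np.c_[(X[:,:2]-O)@ex,(X[:,:2]-O)@ey,X[:,2]]
print([ (np.round((c[200,u,:2]-O)@ey,4),c[200,u,2].round(4)) for u in range(280,440,12)])
E
```

```text
local y 0.1401095514905644 [ 0.78095341 -3.46717508 -2.22102374]
[(np.float64(0.1415), np.float64(0.1868)), (np.float64(0.1474), np.float64(0.2193)), (np.float64(0.1517), np.float64(0.2438)), (np.float64(0.1551), np.float64(0.2617)), (np.float64(0.1575), np.float64(0.2773)), (np.float64(0.1611), np.float64(0.2811)), (np.float64(0.1653), np.float64(0.2807)), (np.float64(0.2416), np.float64(-0.0015)), (np.float64(0.2561), np.float64(-0.0024)), (np.float64(0.2697), np.float64(-0.0006)), (np.float64(0.2834), np.float64(0.0008)), (np.float64(0.1951), np.float64(0.2585)), (np.float64(0.1984), np.float64(0.2624)), (np.float64(0.2039), np.float64(0.2612))]
```

View pics/w31.png

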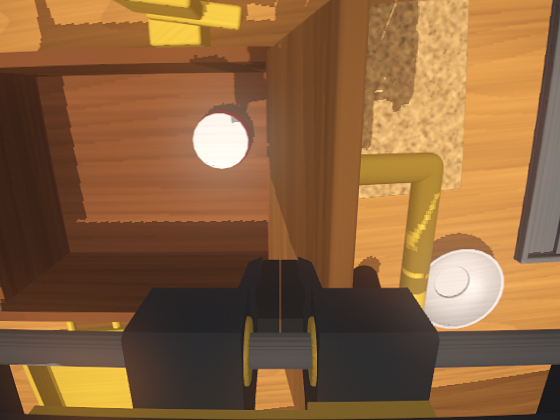

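Call:
{"name": "step_arm", "arguments": {
  "targets": [
    {"travel":[0,0,-1.5],"turn":0},
    {"travel":[0,-1,-4],"turn":0},
    {"travel":[0,-5,-5],"turn":0},
    {"travel":[0,-10,-5],"turn":0},
    {"travel":[0,-12,-5],"turn":0}
  ]
}}

```text
t: 35.95
tool_pos: [0.5759, -0.1969, 0.3488]
ee_rot: [-89.6, -1.3, -5.8]
ft_force: [0.3, -0.0, 1.0]
gripper_width: 0.0003
```

Call:
{"name": "step_arm", "arguments": {
  "targets": [
    {"travel":[0,0,0],"turn":0},
    {"travel":[0,0,0],"turn":0},
    {"travel":[0,0,0],"turn":0}
  ]
}}

```text
t: 36.25
tool_pos: [0.5755, -0.1971, 0.347]
ee_rot: [-89.6, -1.1, -5.8]
ft_force: [-0.7, 0.7, -0.4]
gripper_width: 0.0003
```

```bash
python3 - <<'E'
from h import *
s=manip.read_state();print(s['t'],s['tool_pos'],s['ft_force'],np.abs(s['joint_vel']).max())
p,d=manip.capture('scene');cv2.imwrite('pics/s32.png',p[:,:,::-1])
E
```

```text
36.25 [ 0.57552976 -0.1970703   0.34697029] [-0.6710135   0.70987551 -0.41640902] 0.27371024778614866
```

View pics/s32.png

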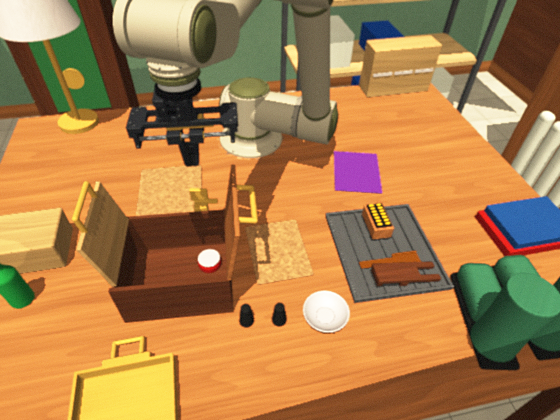

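The last picture shows both leaves open past upright at (235,225) and (105,235). The brush sits on the tray at (378,220), the tin, dish, tips, jack and shoehorn are in place, and the robot is touching nothing. Handing in.

```bash
python3 -c "
from cell import manip
print(manip.finish_job())"
```

```text
the job is handed in; nothing more can be done
None
```

The job is done and handed in at about 36 s. I saw nothing left undone, but no verdict is reported.

**What I did**
- **Button:** I gripped the fin and turned it about 79°, to roughly 1.4 rad, clear of the leaf.
- **Leaves:** I opened the latched leaf by its bar. The overlapped leaf I lifted by one end arm of its handle and then pushed over.
- **Brush:** I lifted it out by its bristle and foot faces, stood it on end on the smaller cork mat and let go. I then took it by its side faces and lowered it onto its feet on the mat. From there I regripped it at its middle and set it on the tray, over the middle rib.

**Last checks**
- **Leaves:** the latched leaf stands at about 100° and the overlapped leaf at about 103°.
- **Brush:** it touched the tray at the height expected for feet on the floor, and lies within about 1 mm of the rib's line. The bristle top reads 0.8° off level, which is within depth noise.
- **Other things:** they look undisturbed in the final picture.

**What disagreed or went wrong**
- **Fingertip height:** the real fingertips were about 31 mm short of the reported TCP. The first grip on the button closed over the top of the fin; I corrected for this afterwards.
- **Latched leaf angle:** at first the wrist camera gave about 94° and the top camera 91–92°, so I pushed the leaf further open at the end.
- **Force:** standing the brush on the mat pressed it down with about 43 N for a moment. That was through the held brush, not the gripper body, and the brush slipped a few millimetres in the grip.

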